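Lock off the shaker, clear its deck, load the tin and reset the stop

ROBOT

A 6-joint arm with a two-finger parallel gripper is mounted at the origin on the work surface. World frame = base frame: x ahead of the robot, y to its left, z up, the work surface at z = 0. Lengths are in mm, angles in degrees, forces in N, time in s.
With the tool pointing down it reaches from about 300 to 850 mm from the base axis. Payload 4.2 kg.
Tool frame: the origin (TCP) lies at the very end of the fingers, on their centre line; the grasp point (between the pads) lies env.grip_point_offset behind it (env.grip_point_offset is the distance from the TCP to the grasp point, in mm); z points along the fingers, y is the direction in which the jaws open and shut (so a half turn about z gives the same grasp; the last joint's range is limited). The gripper opens to 91 mm and grips with 3 to 60 N. Pads are 32 mm wide; open, the fingers measure 118 mm over their backs; the gripper's body (76 mm by 178 mm) begins 60 mm behind the grasp point.
Start: joints at [75.401, 18.312, 89.639, -0, 72.044, -1.146], TCP at [133.774, 559.239, 213.976] pointing down, gripper open.
Joint ranges: [-177.97, 177.97], [-48.28, 115.42], [12.27, 149.76], [-77.06, 257.06], [2.81, 150.46], [-146.56, 146.56]. Speed limits (degrees/s): [147.25, 147.25, 180, 180, 180, 180].

INTERFACE

Orientations are given as [roll, pitch, yaw] about the fixed x, y, z axes, in that order (R = Rz(yaw) Ry(pitch) Rx(roll)).
In Python, from workcell import env, grab_frame, camera_params gives the robot as it stands. The module is installed in compiled form; this text tells all that it offers.
- The arm moves only by the shell command python3 -m creep 'ROWS' [OPENING] [FORCE]. ROWS is a JSON object of lists of equal length, an entry for each row: "offset": the shift along the tool's x, y, z in m, a list of three; "rotation": the turn, a rotation vector about the tool's x, y, z in degrees, a list of three. A call has 1 to 5 rows; each row shifts and turns the commanded pose from where the row before left it, along the tool's axes as they then stand; what a row does not reach is not made up. A row lasts 1/8 s, in which the tool goes at most 62.5 mm and 10.7 degrees, less where a joint would pass 70% of its speed; a pose out of reach is approached as far as the arm can. A call is refused whole if a number of a shift passes 0.0625 or a number of a turn 10.7, either way. A call with a gripper value outside its range is refused whole. OPENING is the closure, from 0 (fully open) to 1 (shut), set as the call begins (- or left out, the last holds). The fingers move at their own pace and stop on an object; FORCE is the grip in N (left out, the last holds). Time passes only in rows, so rows that do not move let the fingers close. It gives the time, the measured TCP pose, the force and the opening at its end, in the units of the state.
- env.state(): the state, without advancing time (a new reading comes with each control period).
- grab_frame(name): name is "scene" or "side" or "wrist"; returns the picture (480x640x3 uint8, red, green, blue); there is no depth.
- camera_params(name): a dict with "mtx" (3x3 intrinsics, pixels), "R" (3x3) and "t" (3): a world point X has camera coordinates R X + t. Camera axes: x right, y down, z forward; pixel columns grow to the right and rows downward; lengths in mm; the calibration is good to about 2 mm. A picture is of the moment at which its call begins: read the wrist's pose just before it. camera_params takes no time and is no camera call; for the wrist camera it gives the pose at the moment of the call.
- env.job_done(): hands the job in, once; it reports no verdict.
The state is a dict: "time_s": time; "qpos": joint angles; "qvel": joint speeds; "effort": joint torques, N m; "ee_pos": TCP position; "ee_rot": TCP orientation; "force": force on the tool from outside, world axes, zero at the start; "torque": the same for the moment, N m; "gripper_width": finger opening in mm.
Only numpy, scipy, OpenCV 4.12 (cv2) and the standard library are available. Lean on these libraries where they do the work, as an engineer would, in place of code of your own. Each camera call takes 0.05 s, during which the arm holds its last target.

TASK

Press the red mushroom stop fully down first, so the shaker is locked off. With it still down, put every grey stone chip into the grey waste bin and stand the round steel tin upright on the white ring in the middle of the shaker deck, centred. Last of all, turn the mushroom clockwise until it has come fully up again, and leave the weight, bottle and other things where they are.

Things in the scene. Friction and masses are not known exactly. Their poses are not given: they have to be found in the camera images.
- shaker: Low laboratory shaker, fixed, with a flat dark rubber deck 260 mm (its x) by 340 mm (its y) whose top is 60 mm above the bench; origin under its centre at bench level. No rim.
- mark (a point): Centre, at deck height, of the thin white painted ring (about 75 mm across, flat) in the middle of the deck: the tin's place. A chip may lie on or near it.
- stop_box: Yellow stop box, fixed, 85 x 85 mm and 70 mm high, origin under its centre. The red mushroom stop stands upright in its top: head a round disc 40 mm across and 24 mm tall (straight sides from 4 to 19 mm above its underside), on a 22 mm stem.
- stop_top (a point): Centre of the mushroom's top face: 114 mm above the bench when up, 108 mm when pressed. The head's underside is 24 mm lower, so 20 mm (up) or 14 mm (pressed) above the box's top. Pressing it down takes about 3 N over its 6 mm, and it stays where it is left. A small white arrow is painted on it.
- stop_turn (a joint): Turn of the mushroom, rad, growing clockwise seen from above: 0 at the start, end stop at 1.1. Light (0.03 N m) and stays where left. Turning it screws it upward, evenly, 6 mm over the whole turn, so a pressed mushroom turned to the end stop is fully up again; pressing it after that pushes it down and turns it back.
- bin: Grey open waste bin, fixed, 150 x 150 mm outside, 100 mm high, walls and floor 4 mm; origin under its centre.
- bin_in (a point): Centre of the bin's inner floor, 4 mm above the bench.
- tin: Closed round steel sample tin, 56 mm across and 38 mm tall, 0.2 kg, standing on the bench at first; origin at the centre of its underside, z up its axis.
- chip0: Grey stone chip (broken core offcut), a rough block 36 (x) x 26 (y) x 24 (z) mm, its last quarter or so at the +x end narrower, lower and skewed, the rest full width; origin at the middle of its underside. At first on the deck, flat. May be absent (None).
- chip1: Grey stone chip (broken core offcut), a rough block 42 (x) x 24 (y) x 22 (z) mm, its last quarter or so at the +x end narrower, lower and skewed, the rest full width; origin at the middle of its underside. At first on the deck, flat. May be absent (None).
- chip2: Grey stone chip (broken core offcut), a rough block 32 (x) x 28 (y) x 22 (z) mm, its last quarter or so at the +x end narrower, lower and skewed, the rest full width; origin at the middle of its underside. At first on the deck, flat. May be absent (None).
- chip3: Grey stone chip (broken core offcut), a rough block 40 (x) x 28 (y) x 26 (z) mm, its last quarter or so at the +x end narrower, lower and skewed, the rest full width; origin at the middle of its underside. At first on the deck, flat. May be absent (None).
- chip4: Grey stone chip (broken core offcut), a rough block 34 (x) x 24 (y) x 20 (z) mm, its last quarter or so at the +x end narrower, lower and skewed, the rest full width; origin at the middle of its underside. At first on the deck, flat. May be absent (None).
- chip5: Grey stone chip (broken core offcut), a rough block 38 (x) x 30 (y) x 24 (z) mm, its last quarter or so at the +x end narrower, lower and skewed, the rest full width; origin at the middle of its underside. At first on the deck, flat. May be absent (None).
- weight: Bystander: a small brass knobbed weight, 30 mm across and 46 mm tall, standing on the shaker deck among the chips; origin at the centre of its underside.
- reagent: Bystander: an amber glass bottle, 60 mm across and 150 mm tall, standing on the bench; origin at the centre of its underside.
- beaker: Bystander: an open clear beaker, 70 mm across and 90 mm tall, on the bench beyond the shaker; origin at the centre of its underside.
- dish: Bystander: a white ceramic dish, 90 mm across and 30 mm tall, on the bench beyond the shaker; origin at the centre of its underside.
There are look-alikes about, which are no part of the job. There is more than one size of the tin; the one meant has the size given above. What is shaped like the chip2 but blue is not meant.

How it is judged:
By the outcome, as a careful person would: the job done as asked, in the order asked, and still so for the second after the job is handed in, with the robot touching nothing.
Of chip0, chip1, chip2, chip3, chip4, chip5 only 4 to 6 are there at a start; the rules pass over those that are not, and their reading is None.
At some moment in a run one of chip0, chip1, chip2, chip3, chip4, chip5 may be knocked a few centimetres aside while the robot is not near it.
Once in a run the grip may slacken for a moment while it holds something.
It also fails if it takes over 208 s, if anything falls off the work surface, if the arm or the gripper's body presses on something with over 40 N, if the wrist force passes 120 N, or if a joint passes its speed limit or range.

## Working session

There is one attempt and no reset: what is moved stays moved. The work goes in short steps, Python scripts to look and compute and a shell command to move; the robot and the scene stay as the last step left them, time stands still between calls to the robot, and variables do not carry over. Pictures are saved under pics/ and viewed, and the job is handed in when it is done.

```bash
mkdir -p pics; cat > h.py <<'E'
import numpy as np, cv2
from workcell import env, grab_frame, camera_params
from scipy.spatial.transform import Rotation as Ro
def pic(name,f):
    p=camera_params(name); im=grab_frame(name); cv2.imwrite('pics/'+f,im[:,:,::-1]); np.savez('pics/'+f+'.npz',im=im,**{k:np.array(p[k]) for k in('mtx','R','t')}); return im
def ray(f,u,v,z):
    d=np.load('pics/'+f+'.npz'); R=d['R'];c=-R.T@d['t']; r=R.T@np.linalg.inv(d['mtx'])@[u,v,1]; return c+r*(z-c[2])/r[2]
def proj(f,X):
    d=np.load('pics/'+f+'.npz'); x=d['mtx']@(d['R']@np.array(X)+d['t']); return x[:2]/x[2]
def crop(f,g,x0,y0,x1,y1,s):
    im=cv2.imread('pics/'+f)[y0:y1,x0:x1]; im=cv2.resize(im,None,fx=s,fy=s,interpolation=cv2.INTER_CUBIC)
    for x in range((x0//20+1)*20,x1,20): cv2.putText(im,str(x),(int((x-x0)*s),8),0,.3,(0,0,255)); cv2.line(im,(int((x-x0)*s),10),(int((x-x0)*s),14),(0,0,255))
    for y in range((y0//20+1)*20,y1,20): cv2.putText(im,str(y),(0,int((y-y0)*s)),0,.3,(0,0,255)); 
    cv2.imwrite('pics/'+g,im)
def off(target):
    s=env.state(); R=Ro.from_euler('xyz',s['ee_rot'],degrees=True); return R.inv().apply(np.array(target)-s['ee_pos'])
E
python3 - <<'E'
from h import *
print(env.state(), env.grip_point_offset)
for n in('scene','side','wrist'):
    pic(n,n+'0.png'); p=camera_params(n); print(n,-np.array(p['R']).T@p['t'])
E
```

```text
{'time_s': 0.0, 'qpos': array([ 7.54015752e+01,  1.83518562e+01,  8.97062741e+01,  1.08599445e-03,
        7.20429449e+01, -1.14605567e+00]), 'qvel': array([-0.10779445,  0.0385097 ,  0.00332891,  0.00531922, -0.08403643,
       -0.0082983 ]), 'effort': array([-3.16333528e-03, -4.12467098e+01, -2.31977248e+01,  7.24403188e-02,
        4.55873762e-02, -1.46117172e-04]), 'ee_pos': array([133.63501849, 558.74175806, 213.11901222]), 'ee_rot': array([-1.79898966e+02, -3.05390930e-03,  1.66547292e+02]), 'force': array([ 0.89430127, -0.26179484,  0.39594448]), 'torque': array([-0.03107095, -0.04103138, -0.01414403]), 'gripper_width': 91.23698374762475} 18.8
scene [1215.03429074  919.4742626   971.31020374]
side [ 262.8576078  -710.20714768  707.36630858]
wrist [ 66.87151663 574.981328   383.65803354]
```

```bash
ls pics
```

```text
scene0.png
scene0.png.npz
side0.png
side0.png.npz
wrist0.png
wrist0.png.npz
```

View pics/scene0.png

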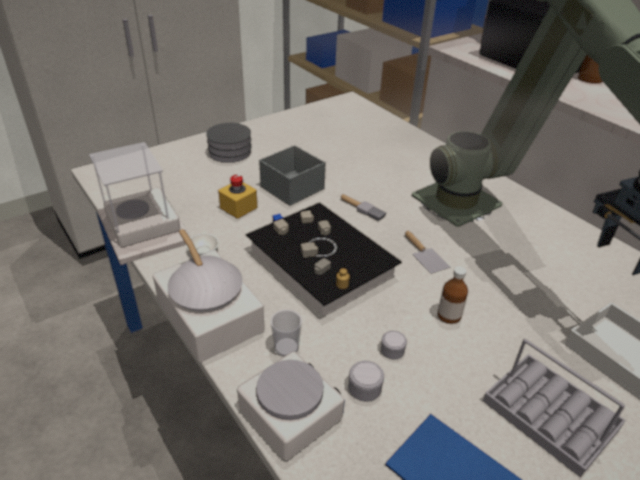

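View pics/side0.png

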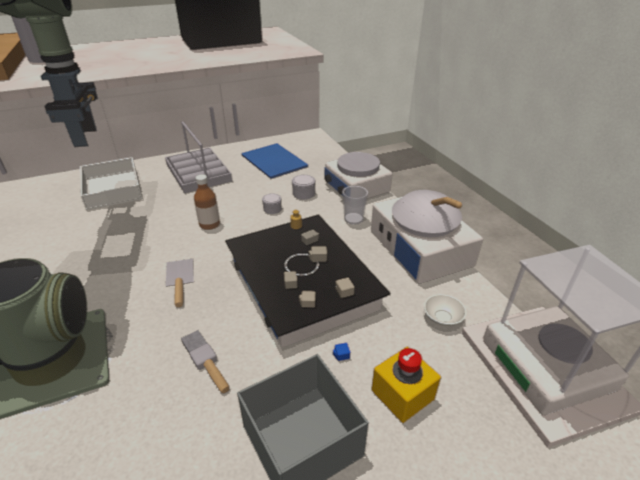

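View pics/wrist0.png

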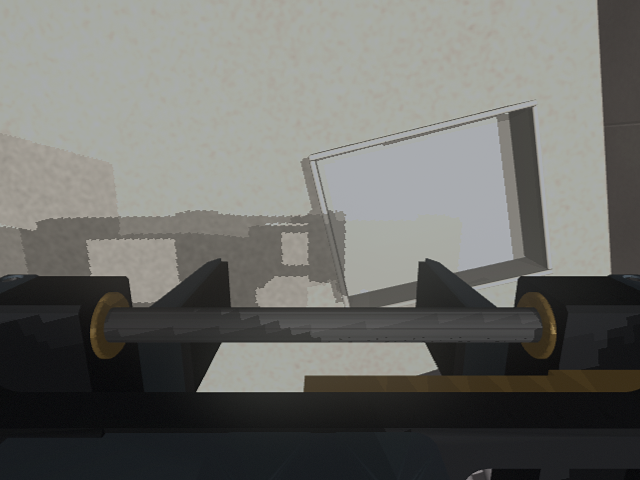

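Both pictures show five chips on the deck, with the brass weight at the near (+y) corner. The stop is at scene (237,183) and side (410,360). There are two tins, at scene (394,344) and (366,380). The blue decoy lies beside the deck.

```bash
python3 - <<'E'
from h import *
crop('scene0.png','s1.png',210,160,420,410,2.4)
crop('side0.png','d1.png',220,170,450,420,2.4)
E
```

```text
(no output)
```

View pics/s1.png

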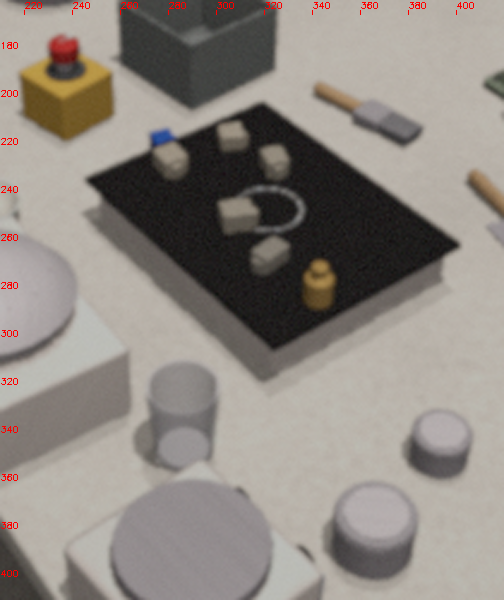

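View pics/d1.png

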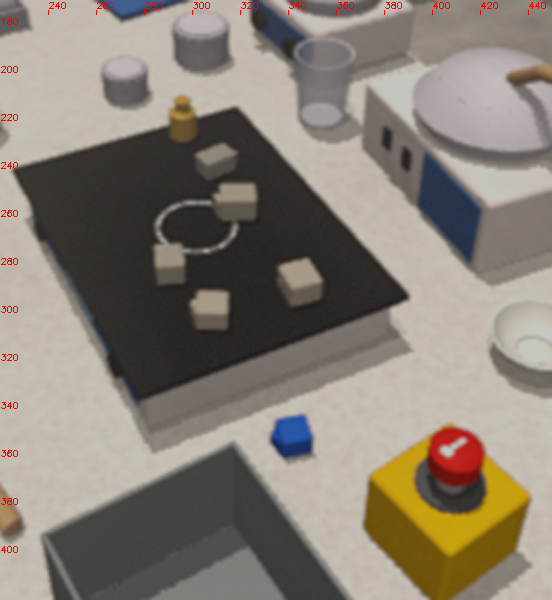

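```bash
python3 - <<'E'
from h import *
print('stop', ray('scene0.png',237,178,114), ray('side0.png',409.5,355,114))
print('tins'); 
for a,b in(((393.5,338),(271.5,196)),): print(ray('scene0.png',*a,38),ray('side0.png',*b,38))
print(ray('scene0.png',366,372,50))
# tin widths
print('w small',ray('scene0.png',381.5,338,38)-ray('scene0.png',406,338,38), 'big', ray('scene0.png',348,372,50)-ray('scene0.png',383,372,50))
print('ring',ray('scene0.png',321,247,60),ray('side0.png',301.5,265,60))
for n,a,b in(('A',(281,226),(345,285)),('B',(306.5,215.5),(308,297)),('C',(324,226),(291,278)),('D',(308,248),(318,251)),('E',(322,265),(311,238))): print(n,ray('scene0.png',*a,80),ray('side0.png',*b,80))
print('deck', [ray('scene0.png',*p,60).round() for p in((319,204),(247,236),(326,306),(400,262))])
print('weight',ray('side0.png',296,228,60), ray('scene0.png',343,285,60))
print('bin top corners',[ray('scene0.png',*p,100).round() for p in((293,150),(325,163),(260,160),(292,178))])
print('bottle', ray('scene0.png',452,318,0),'beaker',ray('scene0.png',287,346,0))
E
```

```text
stop [ 595.44152766 -329.45954478  114.        ] [ 591.0785691  -338.56971501  114.        ]
tins
[573.93959529 346.27208743  38.        ] [578.24104322 357.32727147  38.        ]
[691.99871995 392.11493441  50.        ]
w small [ 4.57854511e+01 -3.08024553e+01  2.27373675e-13] big [ 60.40211817 -40.82299223   0.        ]
ring [537.0843146   13.63752803  60.        ] [534.16752619   9.08575213  60.        ]
A [589.56517803 -99.55353433  80.        ] [ 585.34623932 -109.23250854   80.        ]
B [ 504.69830929 -101.87875722   80.        ] [ 500.74032942 -111.73433808   80.        ]
C [492.61919453 -35.65542347  80.        ] [489.39784783 -44.19066292  80.        ]
D [582.18902517  18.40496646  80.        ] [578.97644007  18.2150143   80.        ]
E [591.11901867  92.63617442  80.        ] [583.47760436  70.68471222  80.        ]
deck [array([ 426., -152.,   60.]), array([ 676., -135.,   60.]), array([654., 198.,  60.]), array([404., 175.,  60.])]
weight [575.12123801 149.80726123  60.        ] [577.8878228  162.71924452  60.        ]
bin top corners [array([ 353., -402.,  100.]), array([ 314., -279.,  100.]), array([ 474., -404.,  100.]), array([ 449., -261.,  100.])]
bottle [386.36920066 354.1571177    0.        ] beaker [766.91248843 204.65275165   0.        ]
```

```bash
cat >> h.py <<'E'
def plan(pos,yaw=None,v=55,w=10.5):
    """tool-down straight move; prints rows (mm->m)"""
    s=env.state(); p=np.array(s['ee_pos']); R=Ro.from_euler('xyz',s['ee_rot'],degrees=True)
    y0=s['ee_rot'][2]; yaw=y0 if yaw is None else yaw
    Rt=Ro.from_euler('xyz',[180,0,yaw],degrees=True)
    rv=(R.inv()*Rt).as_rotvec(degrees=True); d=np.array(pos)-p
    n=max(1,int(np.ceil(max(np.linalg.norm(d)/v,np.linalg.norm(rv)/w))))
    print('t',round(s['time_s'],2),'at',p.round(1),np.round(s['ee_rot'],2),'n',n)
    O=[];T=[]
    for i in range(n):
        Ri=R*Ro.from_rotvec(rv*i/n,degrees=True); O.append((Ri.inv().apply(d/n)/1000).round(4).tolist()); T.append((rv/n).round(2).tolist())
    for i in range(0,n,5): print('{"offset":%s,"rotation":%s}'%(str(O[i:i+5]).replace(' ',''),str(T[i:i+5]).replace(' ','')))
E
python3 -c "
from h import *
plan([593,-334,200],90)"
```

```text
t 0.15 at [133.7 558.9 213.3] [-179.92   -0.    166.55] n 19
{"offset":[[-0.0344,-0.0401,0.0008],[-0.0372,-0.0376,0.0008],[-0.0397,-0.0349,0.0007],[-0.0421,-0.032,0.0007],[-0.0442,-0.0289,0.0007]],"rotation":[[-0.0,0.0,4.03],[-0.0,0.0,4.03],[-0.0,0.0,4.03],[-0.0,0.0,4.03],[-0.0,0.0,4.03]]}
{"offset":[[-0.0461,-0.0258,0.0007],[-0.0478,-0.0225,0.0007],[-0.0493,-0.019,0.0007],[-0.0505,-0.0155,0.0007],[-0.0515,-0.0119,0.0007]],"rotation":[[-0.0,0.0,4.03],[-0.0,0.0,4.03],[-0.0,0.0,4.03],[-0.0,0.0,4.03],[-0.0,0.0,4.03]]}
{"offset":[[-0.0522,-0.0083,0.0007],[-0.0526,-0.0046,0.0007],[-0.0528,-0.0009,0.0007],[-0.0528,0.0028,0.0007],[-0.0524,0.0065,0.0007]],"rotation":[[-0.0,0.0,4.03],[-0.0,0.0,4.03],[-0.0,0.0,4.03],[-0.0,0.0,4.03],[-0.0,0.0,4.03]]}
{"offset":[[-0.0519,0.0102,0.0007],[-0.051,0.0138,0.0007],[-0.0499,0.0174,0.0007],[-0.0486,0.0208,0.0007]],"rotation":[[-0.0,0.0,4.03],[-0.0,0.0,4.03],[-0.0,0.0,4.03],[-0.0,0.0,4.03]]}
```

```bash
python3 -m creep '{"offset":[[-0.034,-0.040,0],[-0.037,-0.038,0],[-0.040,-0.035,0],[-0.042,-0.032,0],[-0.044,-0.029,0]],"rotation":[[0,0,4],[0,0,4],[0,0,4],[0,0,4],[0,0,4]]}' 1 20
python3 -m creep '{"offset":[[-0.046,-0.026,0],[-0.048,-0.022,0],[-0.049,-0.019,0],[-0.050,-0.016,0],[-0.052,-0.012,0]],"rotation":[[0,0,4],[0,0,4],[0,0,4],[0,0,4],[0,0,4]]}'
python3 -c "
from h import *
pic('wrist','w1.png')
plan([593,-334,200],90)"
```

```text
time_s: 0.78
ee_pos: [254.5, 322.4, 213.8]
ee_rot: [180.0, 0.0, 146.5]
force: [0.8, 0.0, 0.6]
gripper_width: 44.2
time_s: 1.4
ee_pos: [375.8, 87.9, 214.0]
ee_rot: [180.0, -0.0, 126.4]
force: [1.1, 0.7, 0.4]
gripper_width: 0.6
t 1.45 at [378.6  82.8 214.1] [-179.98    0.33  126.1 ] n 9
{"offset":[[-0.0514,-0.008,0.0019],[-0.0519,-0.0044,0.0018],[-0.0521,-0.0008,0.0018],[-0.052,0.0029,0.0018],[-0.0517,0.0065,0.0017]],"rotation":[[0.01,0.04,4.01],[0.01,0.04,4.01],[0.01,0.04,4.01],[0.01,0.04,4.01],[0.01,0.04,4.01]]}
{"offset":[[-0.0511,0.0101,0.0017],[-0.0503,0.0136,0.0017],[-0.0492,0.0171,0.0016],[-0.0479,0.0205,0.0016]],"rotation":[[0.01,0.04,4.01],[0.01,0.04,4.01],[0.01,0.04,4.01],[0.01,0.04,4.01]]}
```

View pics/w1.png

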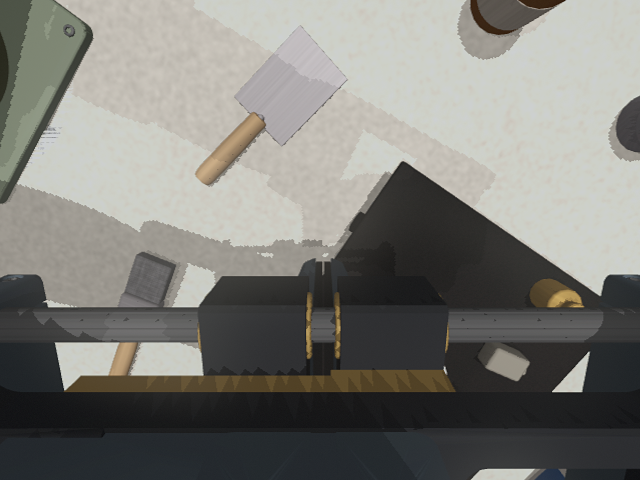

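The wrist picture looks straight down. Its clear half lies on the tool's +x side, so the target needs to be on that side for a view. The weight is at (556,292) and chip E at (504,360). I'll go on to the stop.

```bash
python3 -m creep '{"offset":[[-0.051,-0.008,0],[-0.052,-0.004,0],[-0.052,0,0],[-0.052,0.003,0],[-0.052,0.006,0]],"rotation":[[0,0,4],[0,0,4],[0,0,4],[0,0,4],[0,0,4]]}' 
python3 -m creep '{"offset":[[-0.051,0.01,0],[-0.050,0.014,0],[-0.049,0.017,0.008],[-0.048,0.020,0.008],[0,0,0]],"rotation":[[0,0,4],[0,0,4],[0,0,4],[0,0,4],[0,0,0]]}'
python3 -c "
from h import *
pic('side','d2.png');crop('d2.png','d2c.png',330,260,490,440,3)
plan([593,-334,150],90)"
```

```text
time_s: 2.08
ee_pos: [497.5, -141.9, 213.7]
ee_rot: [-180.0, -0.0, 106.4]
force: [1.3, 1.3, 0.0]
gripper_width: 0.2
time_s: 2.7
ee_pos: [593.8, -327.0, 195.2]
ee_rot: [-179.9, -0.1, 90.4]
force: [-0.2, 1.1, -0.7]
gripper_width: 0.9
t 2.75 at [ 593.2 -325.1  196.1] [-1.7986e+02 -1.1000e-01  9.0480e+01] n 1
{"offset":[[-0.009,-0.0002,0.046]],"rotation":[[-0.14,-0.11,0.48]]}
```

View pics/d2c.png

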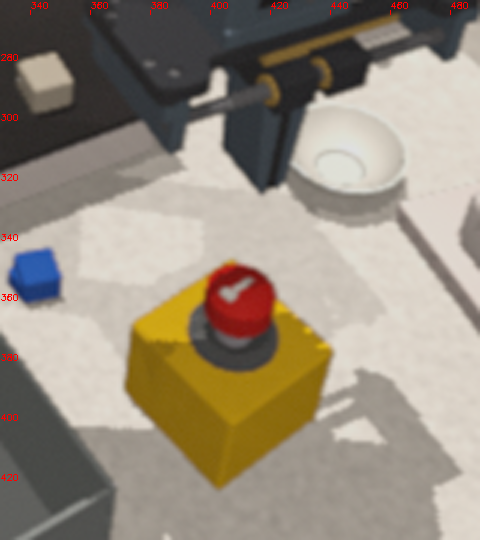

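```bash
python3 -m creep '{"offset":[[-0.009,0,0.030],[0,0,0.030],[0,0,0.011],[0,0,0],[0,0,0.005]],"rotation":[[0,0,0],[0,0,0],[0,0,0],[0,0,0],[0,0,0]]}' 
python3 -m creep '{"offset":[[0,0,0.003],[0,0,0.003],[0,0,0.003],[0,0,0.002],[0,0,0]],"rotation":[[0,0,0],[0,0,0],[0,0,0],[0,0,0],[0,0,0]]}'
```

```text
time_s: 3.38
ee_pos: [594.6, -333.6, 123.9]
ee_rot: [179.8, 0.1, 90.6]
force: [0.6, 0.1, -0.0]
gripper_width: 0.4
time_s: 4.0
ee_pos: [593.6, -333.7, 111.0]
ee_rot: [180.0, 0.0, 90.5]
force: [-0.4, -0.0, 1.6]
gripper_width: 0.5
```

```bash
python3 -m creep '{"offset":[[0,0,0.001],[0,0,0.001],[0,0,0.001],[0,0,0.001],[0,0,0]],"rotation":[[0,0,0],[0,0,0],[0,0,0],[0,0,0],[0,0,0]]}'
python3 -m creep '{"offset":[[0,0,0.001],[0,0,0.001],[0,0,0]],"rotation":[[0,0,0],[0,0,0],[0,0,0]]}'
```

```text
time_s: 4.62
ee_pos: [593.8, -333.7, 108.2]
ee_rot: [179.9, 0.0, 90.5]
force: [-1.1, 1.5, 7.3]
gripper_width: 0.5
time_s: 5.0
ee_pos: [593.9, -333.7, 108.1]
ee_rot: [179.9, 0.1, 90.5]
force: [-3.6, 2.1, 15.0]
gripper_width: 0.4
```

```bash
python3 -m creep '{"offset":[[0,0,-0.030],[0.025,-0.01,-0.060],[0.04,-0.01,-0.060],[0.04,-0.02,-0.06],[0.03,-0.01,-0.03]],"rotation":[[0,0,0],[0,0,0],[0,0,0],[0,0,0],[0,0,0]]}' 0
python3 -m creep '{"offset":[[0,0,0],[0,0,0]],"rotation":[[0,0,0],[0,0,0]]}' 
python3 -c "
from h import *
pic('wrist','w2.png');pic('side','d3.png');crop('d3.png','d3c.png',330,260,490,440,2)
print(camera_params('wrist')['mtx'][0][0], env.state()['ee_pos'])"
```

```text
time_s: 5.62
ee_pos: [547.3, -211.6, 326.1]
ee_rot: [179.8, 0.1, 90.5]
force: [-0.1, -0.3, 0.4]
gripper_width: 47.7
time_s: 5.88
ee_pos: [547.3, -212.7, 322.1]
ee_rot: [-179.9, -0.0, 90.6]
force: [1.0, 0.2, -0.6]
gripper_width: 67.6
372.1619811987027 [ 547.26891027 -213.10607736  321.31711255]
```

View pics/w2.png

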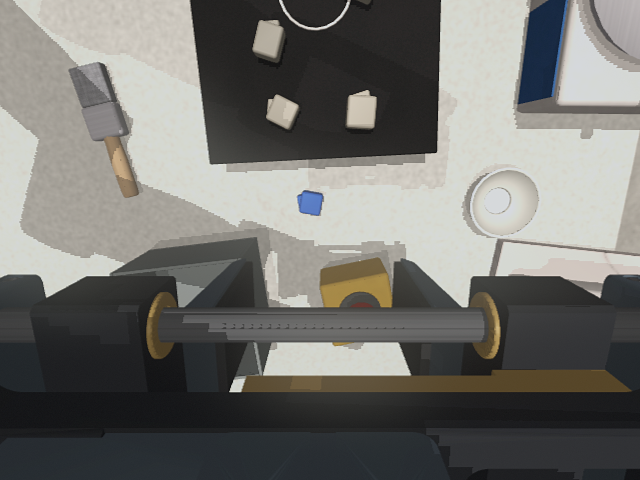

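View pics/d3c.png

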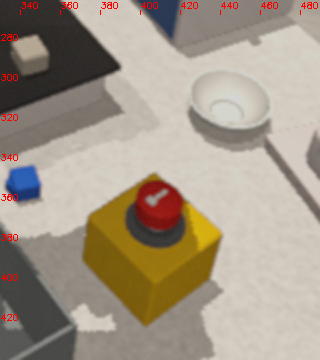

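The mushroom is down. In the wrist view, chip A is at (361,110), B at (283,111) and C at (269,40).

```bash
python3 - <<'E'
from h import *
crop('w2.png','w2c.png',230,0,400,150,4.5)
E
```

```text
(no output)
```

View pics/w2c.png

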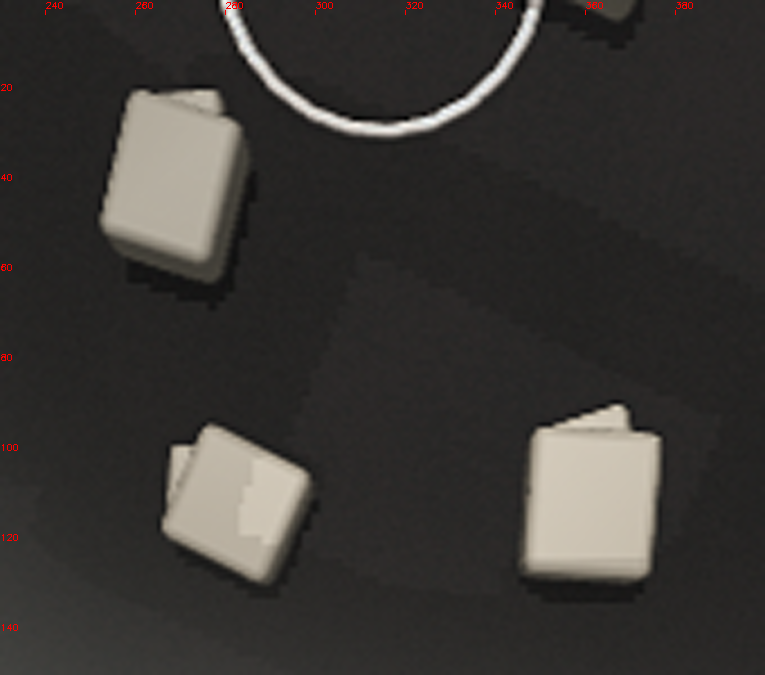

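```bash
cat >> h.py <<'E'
def quad(f,pts,z,x0=0,y0=0,s=1):
    P=[ray(f,x/s+x0,y/s+y0,z)[:2] for x,y in pts]; c=np.mean(P,0)
    e=[(P[1]-P[0]+P[2]-P[3])/2,(P[2]-P[1]+P[3]-P[0])/2]
    print('c',c.round(1),[(round(np.linalg.norm(v),1),round(np.degrees(np.arctan2(v[1],v[0])),1)) for v in e])
E
python3 - <<'E'
from h import *
for p in([(132,92),(242,122),(210,262),(102,225)],[(208,425),(312,475),(268,582),(165,530)],[(535,428),(660,435),(650,577),(522,570)]): quad('w2.png',p,83,230,0,4.5)
print(ray('w2.png',315,-5,60),proj('w2.png',[594,-334,108]), ray('w2.png',359,303,108))
E
```

```text
c [490.7 -40. ] [(np.float64(24.9), np.float64(-15.2)), (np.float64(28.5), np.float64(-105.4))]
c [ 504.4 -108.7] [(np.float64(26.2), np.float64(-24.7)), (np.float64(25.6), np.float64(-114.1))]
c [ 586.4 -107.8] [(np.float64(29.4), np.float64(-2.4)), (np.float64(31.2), np.float64(-92.8))]
[536.7329621    7.39610957  60.        ] [363.21093161 321.64660547] [ 588.4761375  -311.43521067  108.        ]
```

```bash
python3 - <<'E'
from h import *
plan([586.4,-107.8,120],87.6)
c=ray('scene0.png',292.5,164.5,100);print(c, proj('side0.png',c))
import itertools
th=np.radians(8)
for t in(0,5,10):
  th=np.radians(t)
  for a,b in((1,1),(1,-1),(-1,1),(-1,-1)):
    X=[c[0]+75*(a*np.cos(th)-b*np.sin(th)),c[1]+75*(a*np.sin(th)+b*np.cos(th)),100]; print(t,a,b,proj('side0.png',X).round(),proj('scene0.png',X).round())
E
```

```text
t 5.97 at [ 547.3 -213.1  321.3] [-1.798e+02 -7.000e-02  9.050e+01] n 5
{"offset":[[0.0209,0.0082,0.0403],[0.021,0.0079,0.0403],[0.0211,0.0077,0.0403],[0.0212,0.0074,0.0403],[0.0213,0.0072,0.0403]],"rotation":[[-0.04,-0.01,0.58],[-0.04,-0.01,0.58],[-0.04,-0.01,0.58],[-0.04,-0.01,0.58],[-0.04,-0.01,0.58]]}
[ 404.29108541 -326.03456607  100.        ] [302.95751237 392.51204262]
0 1 1 [327. 343.] [285. 182.]
0 1 -1 [368. 415.] [259. 161.]
0 -1 1 [244. 372.] [326. 168.]
0 -1 -1 [273. 454.] [299. 148.]
5 1 1 [322. 342.] [288. 183.]
5 1 -1 [369. 410.] [259. 162.]
5 -1 1 [241. 376.] [327. 167.]
5 -1 -1 [279. 456.] [296. 148.]
10 1 1 [317. 341.] [291. 183.]
10 1 -1 [370. 405.] [258. 164.]
10 -1 1 [239. 381.] [327. 165.]
10 -1 -1 [286. 458.] [294. 148.]
```

```bash
python3 - <<'E'
from h import *
crop('scene0.png','b1.png',240,130,350,220,5)
E
```

```text
(no output)
```

View pics/b1.png

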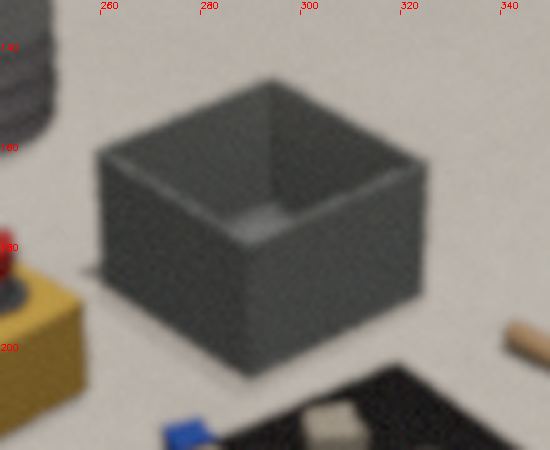

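```bash
python3 - <<'E'
from h import *
from scipy.optimize import least_squares
obs=[('scene0.png',(1,1),(289.5,179)),('scene0.png',(1,-1),(259.5,160.5)),('scene0.png',(-1,1),(325,162.5)),('scene0.png',(-1,-1),(294.5,146)),('side0.png',(1,1),(317.5,357)),('side0.png',(1,-1),(366,425)),('side0.png',(-1,1),(238.5,393))]
def f(v,sel='s'):
    c,s=np.cos(v[2]),np.sin(v[2]); r=[]
    for n,(a,b),p in obs:
        if n.startswith(sel): r+=list(proj(n,[v[0]+75*(a*c-b*s),v[1]+75*(a*s+b*c),100])-p)
    return r
for sel in('s','sc','si'):
    o=least_squares(f,[404,-330,.1],args=(sel,)); print(sel,o.x[:2],np.degrees(o.x[2]),np.round(o.fun,1))
E
python3 -m creep '{"offset":[[0.021,0.008,0.040],[0.021,0.008,0.040],[0.021,0.008,0.040],[0.021,0.007,0.040],[0.021,0.007,0.040]],"rotation":[[0,0,0.6],[0,0,0.6],[0,0,0.6],[0,0,0.6],[0,0,0.6]]}' 0
python3 -c "
from h import *
plan([586.4,-107.8,64],87.6)"
```

```text
s [ 389.76603782 -349.82849079] 6.495115575327053 [-0.6 -1.2 -1.  -2.2  1.1 -0.9  0.7 -2.3  0.5 -2.6  2.6  0.3 -2.9 -0.6]
sc [ 395.09893935 -341.98844   ] 7.7025681853606365 [ 0.1  0.5 -1.3 -0.3  1.2  0.3  0.  -0.9]
si [ 389.04405496 -350.56717144] 6.1799595162728105 [ 0.7 -2.1  2.3  1.3 -3.1 -0.4]
time_s: 6.6
ee_pos: [586.3, -107.9, 120.5]
ee_rot: [-179.8, -0.0, 87.5]
force: [-0.4, 0.1, -0.5]
gripper_width: 91.3
t 6.6 at [ 586.3 -107.9  120.5] [-1.7985e+02 -2.0000e-02  8.7460e+01] n 2
{"offset":[[0.0001,0.0001,0.0282],[0.0001,0.0001,0.0282]],"rotation":[[-0.08,-0.01,-0.07],[-0.08,-0.01,-0.07]]}
```

```bash
python3 -m creep '{"offset":[[0,0,0.025],[0,0,0.020],[0,0,0.011],[0,0,0]],"rotation":[[0,0,0],[0,0,0],[0,0,0],[0,0,0]]}' 0
python3 -m creep '{"offset":[[0,0,0],[0,0,0],[0,0,0],[0,0,0],[0,0,0]],"rotation":[[0,0,0],[0,0,0],[0,0,0],[0,0,0],[0,0,0]]}' 1 25
python3 -m creep '{"offset":[[0,0,0],[0,0,-0.03],[0,0,-0.045],[0,0,-0.045],[0,0,0]],"rotation":[[0,0,0],[0,0,0],[0,0,0],[0,0,0],[0,0,0]]}'
python3 -c "
from h import *
plan([400,-340,180],87.6)"
```

```text
time_s: 7.1
ee_pos: [586.0, -108.2, 66.1]
ee_rot: [-179.8, -0.0, 87.5]
force: [-0.3, -0.5, -0.3]
gripper_width: 91.4
time_s: 7.72
ee_pos: [586.8, -107.9, 67.7]
ee_rot: [180.0, -0.0, 87.5]
force: [0.3, 0.4, -0.6]
gripper_width: 44.0
time_s: 8.35
ee_pos: [589.0, -108.3, 191.6]
ee_rot: [179.5, 0.1, 87.5]
force: [0.6, -0.3, -1.5]
gripper_width: 29.5
t 8.35 at [ 589.  -108.3  191.6] [1.7952e+02 7.0000e-02 8.7550e+01] n 6
{"offset":[[-0.0399,-0.0298,0.0017],[-0.0399,-0.0298,0.0018],[-0.0399,-0.0298,0.0018],[-0.0399,-0.0299,0.0018],[-0.0399,-0.0299,0.0019]],"rotation":[[0.08,0.01,-0.01],[0.08,0.01,-0.01],[0.08,0.01,-0.01],[0.08,0.01,-0.01],[0.08,0.01,-0.01]]}
{"offset":[[-0.0399,-0.0299,0.0019]],"rotation":[[0.08,0.01,-0.01]]}
```

```bash
python3 -c "
from h import *
pic('side','d4.png');crop('d4.png','d4c.png',250,180,420,330,4)"
```

```text
(no output)
```

View pics/d4c.png

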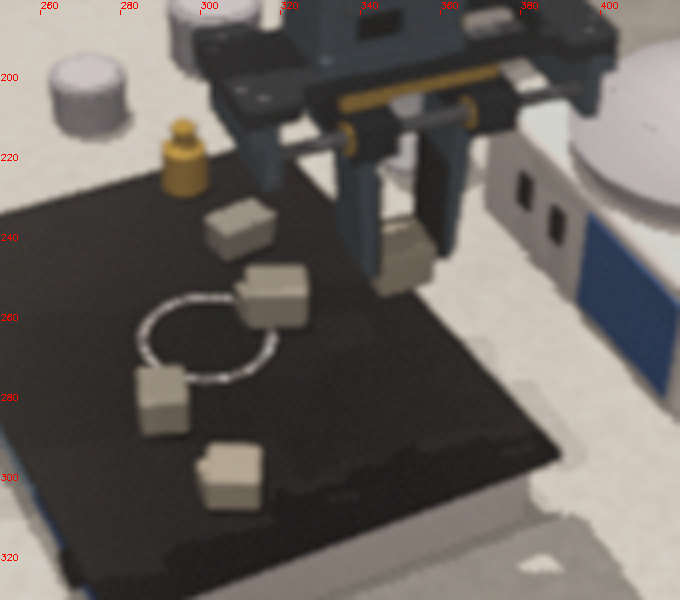

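```bash
python3 -m creep '{"offset":[[-0.037,-0.030,0],[-0.037,-0.030,0],[-0.037,-0.030,0],[-0.037,-0.030,0],[-0.037,-0.030,0]],"rotation":[[0,0,0],[0,0,0],[0,0,0],[0,0,0],[0,0,0]]}'
python3 -m creep '{"offset":[[-0.021,-0.020,0.030],[0,0,0.040],[0,0,0.040],[0,0,0.006],[0,0,0]],"rotation":[[0,0,0],[0,0,0],[0,0,0],[0,0,0],[0,0,0]]}'
python3 -c "
from h import *
pic('side','d5.png');pic('scene','s5.png');crop('d5.png','d5c.png',230,280,380,480,3);crop('s5.png','s5c.png',240,110,350,220,4);plan([411,-322,70])"
```

```text
time_s: 9.02
ee_pos: [426.9, -286.6, 185.6]
ee_rot: [-179.8, -0.1, 87.6]
force: [-0.0, -0.8, -1.2]
gripper_width: 29.9
time_s: 9.65
ee_pos: [408.0, -306.2, 71.3]
ee_rot: [-179.9, -0.0, 87.6]
force: [0.5, -0.7, -0.5]
gripper_width: 29.8
t 9.75 at [ 409.  -306.9   72.7] [1.7989e+02 7.0000e-02 8.7560e+01] n 1
{"offset":[[-0.015,0.0026,0.0027]],"rotation":[[0.11,0.07,0.0]]}
```

View pics/d5c.png

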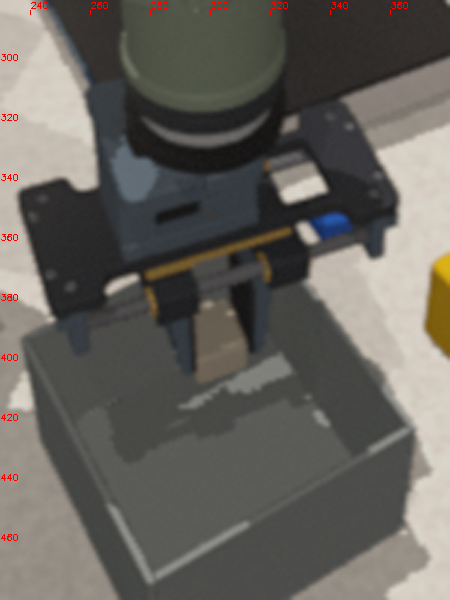

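View pics/s5c.png

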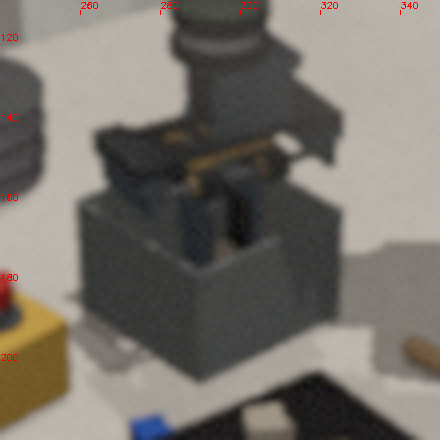

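The fingers are inside the bin, near its deck-side wall. I'll shift 18 mm inward and release.

```bash
python3 -m creep '{"offset":[[-0.018,0,0.01],[0,0,0.01],[0,0,0],[0,0,0],[0,0,0]],"rotation":[[0,0,0],[0,0,0],[0,0,0],[0,0,0],[0,0,0]]}' 0.35
python3 -m creep '{"offset":[[0,0,-0.060],[0,0,-0.055],[0,0,0]],"rotation":[[0,0,0],[0,0,0],[0,0,0]]}'
python3 -c "
from h import *
pic('side','d6.png');crop('d6.png','d6c.png',220,220,380,480,2.2);plan([504.4,-108.7,125],155.7,w=10.5)"
```

```text
time_s: 10.38
ee_pos: [407.5, -324.3, 51.8]
ee_rot: [180.0, 0.0, 87.6]
force: [1.2, 0.2, -0.4]
gripper_width: 59.1
time_s: 10.75
ee_pos: [409.8, -326.2, 171.4]
ee_rot: [179.5, 0.4, 87.6]
force: [0.5, 0.3, 0.1]
gripper_width: 59.3
t 10.8 at [ 408.3 -325.1  168.8] [1.7976e+02 1.7000e-01 8.7560e+01] n 7
{"offset":[[0.0315,0.0124,0.0062],[0.0289,0.0175,0.0062],[0.0256,0.0222,0.0062],[0.0214,0.0262,0.0063],[0.0167,0.0294,0.0063]],"rotation":[[0.01,0.04,-9.73],[0.01,0.04,-9.73],[0.01,0.04,-9.73],[0.01,0.04,-9.73],[0.01,0.04,-9.73]]}
{"offset":[[0.0115,0.0318,0.0063],[0.0059,0.0333,0.0063]],"rotation":[[0.01,0.04,-9.73],[0.01,0.04,-9.73]]}
```

View pics/d6c.png

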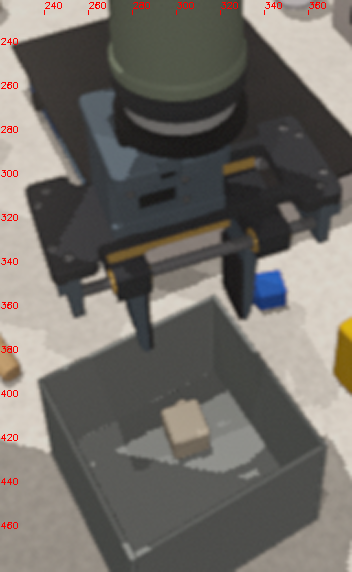

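Chip A is in the bin, near (303,421) in the side view. Next is chip B.

```bash
python3 -m creep '{"offset":[[0.031,0.012,0],[0.029,0.017,0.006],[0.026,0.022,0.006],[0.021,0.026,0.006],[0.017,0.029,0.006]],"rotation":[[0,0,9.7],[0,0,-9.7],[0,0,-9.7],[0,0,-9.7],[0,0,-9.7]]}'
python3 -c "
from h import *
plan([504.4,-108.7,120],155.7)"
```

```text
time_s: 11.42
ee_pos: [512.0, -193.9, 140.6]
ee_rot: [-179.9, -0.1, 117.0]
force: [-1.3, -0.0, 0.7]
gripper_width: 59.0
t 11.43 at [ 512.  -193.9  140.6] [-1.7988e+02 -1.4000e-01  1.1698e+02] n 4
{"offset":[[0.0198,0.008,0.0052],[0.0182,0.0112,0.0052],[0.0161,0.0141,0.0052],[0.0135,0.0166,0.0052]],"rotation":[[-0.02,-0.04,-9.68],[-0.02,-0.04,-9.68],[-0.02,-0.04,-9.68],[-0.02,-0.04,-9.68]]}
```

(I mistyped the sign of the first turn. It did no harm, since the plan is recomputed from the measured pose.)

```bash
python3 -m creep '{"offset":[[0.020,0.008,0.005],[0.018,0.011,0.005],[0.016,0.014,0.005],[0.0135,0.0165,0.005],[0,0,0]],"rotation":[[0,0,-9.7],[0,0,-9.7],[0,0,-9.7],[0,0,-9.7],[0,0,0]]}'
python3 -c "
from h import *
plan([504.4,-108.7,64],155.7)"
```

```text
time_s: 12.05
ee_pos: [503.6, -109.2, 120.9]
ee_rot: [-180.0, -0.2, 155.5]
force: [-0.0, 0.4, 0.3]
gripper_width: 59.4
t 12.05 at [ 503.6 -109.2  120.9] [-179.96   -0.23  155.46] n 2
{"offset":[[-0.0004,0.0004,0.0284],[-0.0003,0.0004,0.0285]],"rotation":[[-0.02,-0.11,-0.12],[-0.02,-0.11,-0.12]]}
```

```bash
python3 -m creep '{"offset":[[-0.0005,0.0005,0.025],[0,0,0.020],[0,0,0.011],[0,0,0]],"rotation":[[0,0,0],[0,0,0],[0,0,0],[0,0,0]]}'
python3 -m creep '{"offset":[[0,0,0],[0,0,0],[0,0,0],[0,0,0],[0,0,0]],"rotation":[[0,0,0],[0,0,0],[0,0,0],[0,0,0],[0,0,0]]}' 1 25
python3 -m creep '{"offset":[[0,0,-0.03],[0,0,-0.045],[0,0,-0.045],[0,0,0]],"rotation":[[0,0,0],[0,0,0],[0,0,0],[0,0,0]]}'
python3 -c "
from h import *
pic('side','d7.png');crop('d7.png','d7c.png',230,170,390,320,4);plan([385,-360,180],96.5)"
```

```text
time_s: 12.55
ee_pos: [505.3, -110.5, 65.8]
ee_rot: [-180.0, -0.1, 155.4]
force: [-1.3, 0.9, 0.4]
gripper_width: 59.0
time_s: 13.18
ee_pos: [506.0, -110.2, 67.0]
ee_rot: [180.0, 0.0, 155.4]
force: [0.3, -0.0, 3.2]
gripper_width: 28.2
time_s: 13.68
ee_pos: [507.9, -110.7, 190.0]
ee_rot: [179.9, 0.4, 155.4]
force: [-0.5, -0.6, -0.7]
gripper_width: 27.7
t 13.72 at [ 506.4 -110.3  187.7] [1.7996e+02 1.7000e-01 1.5545e+02] n 6
{"offset":[[0.0011,-0.0463,0.0013],[-0.0068,-0.0458,0.0013],[-0.0145,-0.0439,0.0013],[-0.0218,-0.0408,0.0013],[-0.0284,-0.0365,0.0013]],"rotation":[[0.02,0.02,9.82],[0.02,0.02,9.82],[0.02,0.02,9.82],[0.02,0.02,9.82],[0.02,0.02,9.82]]}
{"offset":[[-0.0343,-0.0311,0.0013]],"rotation":[[0.02,0.02,9.82]]}
```

View pics/d7c.png

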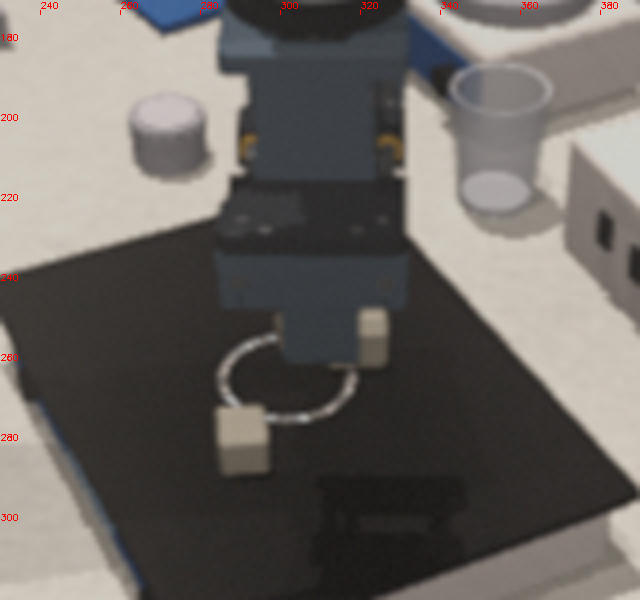

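Chip B is lifted and held at 27.7 mm. On to the bin.

```bash
python3 -m creep '{"offset":[[0.001,-0.046,0],[-0.007,-0.046,0],[-0.014,-0.044,0],[-0.022,-0.041,0],[-0.028,-0.036,0]],"rotation":[[0,0,9.8],[0,0,9.8],[0,0,9.8],[0,0,9.8],[0,0,9.8]]}'
python3 -m creep '{"offset":[[-0.034,-0.031,0.01],[0,0,0.040],[0,0,0.040],[0,0,0.030],[0,0,0.01]],"rotation":[[0,0,9.8],[0,0,0],[0,0,0],[0,0,0],[0,0,0]]}'
python3 -m creep '{"offset":[[0,0,0],[0,0,0],[0,0,0],[0,0,-0.05],[0,0,-0.06]],"rotation":[[0,0,0],[0,0,0],[0,0,0],[0,0,0],[0,0,0]]}' 0.35
python3 -c "
from h import *
pic('side','d8.png');crop('d8.png','d8c.png',220,220,380,480,2.2);plan([490.7,-40,125],74.8)"
```

```text
time_s: 14.35
ee_pos: [403.1, -318.3, 184.5]
ee_rot: [-179.9, -0.2, 106.1]
force: [0.2, 0.4, 0.0]
gripper_width: 27.9
time_s: 14.98
ee_pos: [382.8, -357.3, 53.3]
ee_rot: [-179.7, -0.3, 96.6]
force: [-0.1, 0.2, -0.1]
gripper_width: 27.7
time_s: 15.6
ee_pos: [384.3, -358.7, 167.7]
ee_rot: [-179.9, -0.1, 96.6]
force: [0.3, -1.5, -0.6]
gripper_width: 58.9
t 15.65 at [ 388.  -362.3  176.8] [179.44   0.68  96.65] n 7
{"offset":[[0.0441,0.0198,0.0071],[0.0451,0.0174,0.0071],[0.046,0.0149,0.0071],[0.0467,0.0124,0.0072],[0.0473,0.0099,0.0072]],"rotation":[[0.1,0.08,3.12],[0.1,0.08,3.12],[0.1,0.08,3.12],[0.1,0.08,3.12],[0.1,0.08,3.12]]}
{"offset":[[0.0478,0.0073,0.0073],[0.0481,0.0047,0.0073]],"rotation":[[0.1,0.08,3.12],[0.1,0.08,3.12]]}
```

View pics/d8c.png

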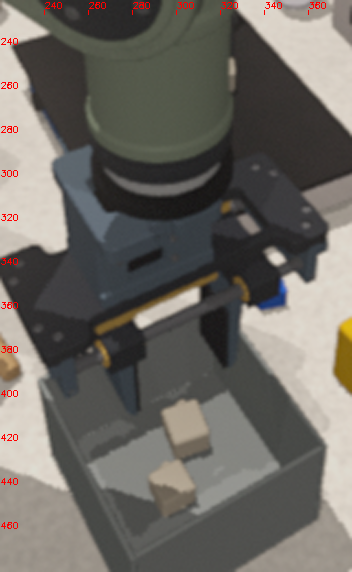

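Chips A and B are in the bin. I'll look at the rest from above with the wrist camera.

```bash
python3 -m creep '{"offset":[[0.044,0.027,-0.030],[0.044,0.027,-0.030],[0.044,0.027,-0.030],[0.044,0.027,-0.020],[0.044,0.027,-0.01]],"rotation":[[0,0,1.3],[0,0,1.3],[0,0,1.3],[0,0,1.3],[0,0,1.3]]}'
python3 -m creep '{"offset":[[0,0,0],[0,0,0]],"rotation":[[0,0,0],[0,0,0]]}'
python3 -c "
from h import *
pic('wrist','w3.png');crop('w3.png','w3c.png',150,20,350,270,2.4)
print(env.state()['ee_pos'])"
```

```text
time_s: 16.27
ee_pos: [504.9, -128.9, 288.9]
ee_rot: [179.8, 0.1, 90.1]
force: [1.0, -0.9, 0.3]
gripper_width: 58.9
time_s: 16.52
ee_pos: [503.4, -130.5, 286.6]
ee_rot: [-180.0, 0.0, 90.2]
force: [0.4, -1.1, -0.2]
gripper_width: 59.4
[ 503.12876761 -131.00633755  286.4280624 ]
```

View pics/w3.png

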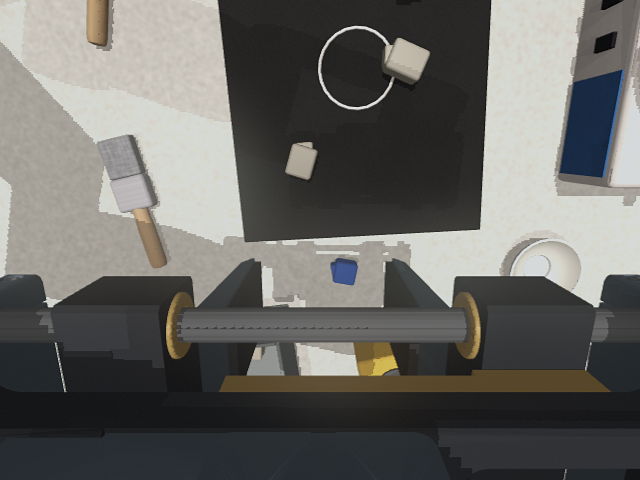

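Chip C is at (301,161), chip D at (407,61) and the ring centre at (356,68). E lies above the frame.

```bash
python3 - <<'E'
from h import *
crop('w3.png','w3c.png',270,10,450,190,4.2)
E
```

```text
(no output)
```

View pics/w3c.png

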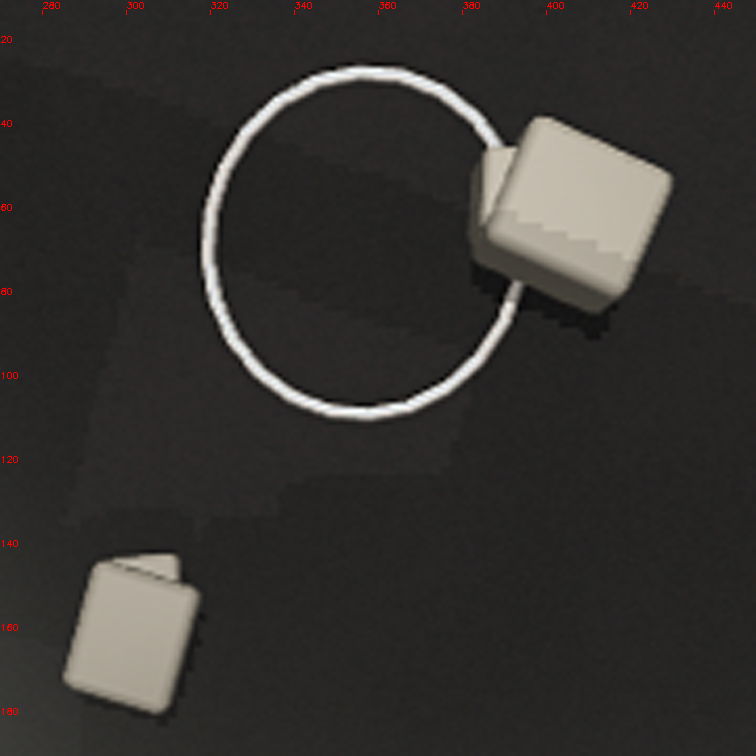

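```bash
python3 - <<'E'
from h import *
for p in([(97,562),(200,594),(163,714),(64,680)],[(540,116),(673,180),(623,297),(486,228)]): quad('w3.png',p,83,270,10,4.2)
l=ray('w3.png',270+210/4.2,10+242/4.2,60);t=ray('w3.png',270+370/4.2,10+72/4.2,60);b=ray('w3.png',270+362/4.2,10+414/4.2,60)
print(l,t,b,(t+b)/2)
plan([490,-40,125],74.8)
E
```

```text
c [482.1 -76. ] [(np.float64(24.7), np.float64(-17.6)), (np.float64(28.6), np.float64(-107.2))]
c [581.7  17.2] [(np.float64(33.2), np.float64(-23.6)), (np.float64(25.2), np.float64(-113.4))]
[500.24813703  13.90734039  60.        ] [536.72142143  49.87361829  60.        ] [536.84046439 -24.03366658  60.        ] [536.78094291  12.91997586  60.        ]
t 16.57 at [ 503.1 -131.   286.4] [-1.7997e+02  2.0000e-02  9.0120e+01] n 4
{"offset":[[0.0228,-0.0032,0.0403],[0.0225,-0.0047,0.0404],[0.0221,-0.0062,0.0404],[0.0217,-0.0077,0.0404]],"rotation":[[-0.01,0.01,3.83],[-0.01,0.01,3.83],[-0.01,0.01,3.83],[-0.01,0.01,3.83]]}
```

Chip C was at (491,-40) and is now at (482,-76), so it has been knocked. I'll take it from the new spot.

```bash
python3 -m creep '{"offset":[[0.013,-0.006,0.042],[0.013,-0.006,0.042],[0.013,-0.006,0.042],[0.013,-0.007,0.040],[0,0,0]],"rotation":[[0,0,4.4],[0,0,4.4],[0,0,4.4],[0,0,4.4],[0,0,0]]}'
python3 -c "
from h import *
plan([482,-76,64],72.4)"
```

```text
time_s: 17.2
ee_pos: [481.7, -76.2, 118.2]
ee_rot: [-179.6, 0.1, 72.6]
force: [0.2, 0.1, 0.4]
gripper_width: 59.3
t 17.2 at [481.7 -76.2 118.2] [-1.7957e+02  7.0000e-02  7.2560e+01] n 1
{"offset":[[0.0003,0.0006,0.0542]],"rotation":[[-0.43,0.07,0.16]]}
```

```bash
python3 -m creep '{"offset":[[0,0.0005,0.025],[0,0,0.020],[0,0,0.011],[0,0,0]],"rotation":[[0,0,0],[0,0,0],[0,0,0],[0,0,0]]}'
python3 -m creep '{"offset":[[0,0,0],[0,0,0],[0,0,0],[0,0,0],[0,0,0]],"rotation":[[0,0,0],[0,0,0],[0,0,0],[0,0,0],[0,0,0]]}' 1 25
python3 -m creep '{"offset":[[0,0,-0.03],[0,0,-0.045],[0,0,-0.045],[0,0,0]],"rotation":[[0,0,0],[0,0,0],[0,0,0],[0,0,0]]}'
python3 -c "
from h import *
plan([375,-318,185],96.5)"
```

```text
time_s: 17.7
ee_pos: [485.8, -76.8, 65.1]
ee_rot: [180.0, -0.0, 72.5]
force: [-0.4, 0.4, 0.0]
gripper_width: 59.1
time_s: 18.32
ee_pos: [485.3, -76.0, 64.8]
ee_rot: [-180.0, -0.0, 72.6]
force: [-1.5, 0.7, 3.0]
gripper_width: 26.1
time_s: 18.82
ee_pos: [487.8, -76.5, 187.9]
ee_rot: [179.5, -0.1, 72.6]
force: [0.1, 0.1, -1.3]
gripper_width: 25.5
t 18.82 at [487.8 -76.5 187.9] [ 1.7953e+02 -7.0000e-02  7.2550e+01] n 5
{"offset":[[-0.0528,-0.007,0.0005],[-0.0521,-0.0114,0.0005],[-0.0509,-0.0157,0.0005],[-0.0494,-0.0199,0.0005],[-0.0476,-0.024,0.0005]],"rotation":[[0.1,0.01,-4.79],[0.1,0.01,-4.79],[0.1,0.01,-4.79],[0.1,0.01,-4.79],[0.1,0.01,-4.79]]}
```

```bash
python3 -m creep '{"offset":[[-0.053,-0.007,0],[-0.052,-0.011,0],[-0.051,-0.016,0],[-0.049,-0.020,0],[-0.048,-0.024,0]],"rotation":[[0,0,-4.8],[0,0,-4.8],[0,0,-4.8],[0,0,-4.8],[0,0,-4.8]]}'
python3 -m creep '{"offset":[[0,0,0],[0,0,0.040],[0,0,0.040],[0,0,0.035],[0,0,0.01]],"rotation":[[0,0,0],[0,0,0],[0,0,0],[0,0,0],[0,0,0]]}'
python3 -m creep '{"offset":[[0,0,0],[0,0,0],[0,0,0],[0,0,-0.05],[0,0,-0.06]],"rotation":[[0,0,0],[0,0,0],[0,0,0],[0,0,0],[0,0,0]]}' 0.35
python3 -c "
from h import *
pic('side','d9.png');crop('d9.png','d9c.png',220,220,380,480,2.2);plan([560,-30,260],65)"
```

```text
time_s: 19.45
ee_pos: [371.3, -318.7, 183.1]
ee_rot: [-179.9, -0.1, 96.7]
force: [0.3, -0.1, -0.2]
gripper_width: 25.4
time_s: 20.08
ee_pos: [371.4, -315.4, 56.9]
ee_rot: [-179.8, -0.3, 96.6]
force: [0.1, -0.2, -0.8]
gripper_width: 26.1
time_s: 20.7
ee_pos: [372.3, -317.4, 170.8]
ee_rot: [-179.9, -0.1, 96.5]
force: [1.3, -0.0, -0.2]
gripper_width: 59.2
t 20.75 at [ 376.1 -320.8  179.5] [179.41   0.65  96.54] n 7
{"offset":[[0.0381,0.0309,-0.0116],[0.0405,0.0278,-0.0116],[0.0425,0.0245,-0.0116],[0.0444,0.0211,-0.0116],[0.0459,0.0175,-0.0116]],"rotation":[[0.11,0.07,4.51],[0.11,0.07,4.51],[0.11,0.07,4.51],[0.11,0.07,4.51],[0.11,0.07,4.51]]}
{"offset":[[0.0471,0.0138,-0.0116],[0.0481,0.0101,-0.0115]],"rotation":[[0.11,0.07,4.51],[0.11,0.07,4.51]]}
```

View pics/d9c.png

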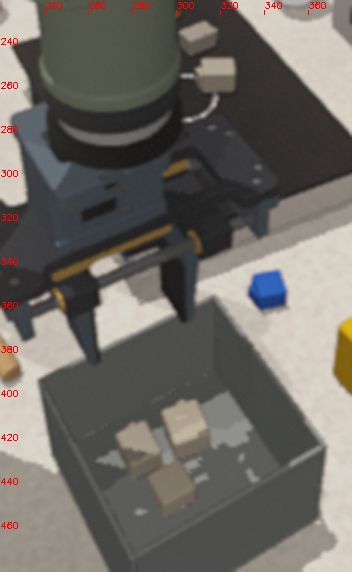

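Three chips are in the bin. I'll take one look at D, E and the weight before the next grasp.

```bash
python3 -m creep '{"offset":[[0.045,0.035,-0.030],[0.045,0.034,-0.030],[0.048,0.033,-0.030],[0.048,0.03,0],[0.045,0.03,0]],"rotation":[[0,0,1.3],[0,0,1.3],[0,0,1.3],[0,0,1.3],[0,0,1.3]]}'
python3 -m creep '{"offset":[[0.045,0.03,0],[0,0,0]],"rotation":[[0,0,0],[0,0,0]]}'
python3 -c "
from h import *
pic('wrist','w4.png');crop('w4.png','w4c.png',180,0,420,240,2.5)
print(env.state()['ee_pos'])"
```

```text
time_s: 21.38
ee_pos: [516.5, -79.1, 258.0]
ee_rot: [179.8, 0.0, 90.0]
force: [0.4, -0.4, 0.1]
gripper_width: 59.3
time_s: 21.62
ee_pos: [547.0, -32.9, 256.8]
ee_rot: [179.9, -0.0, 90.3]
force: [-0.0, -0.1, 0.1]
gripper_width: 59.3
[545.93180501 -34.59721757 256.79841958]
```

View pics/w4c.png

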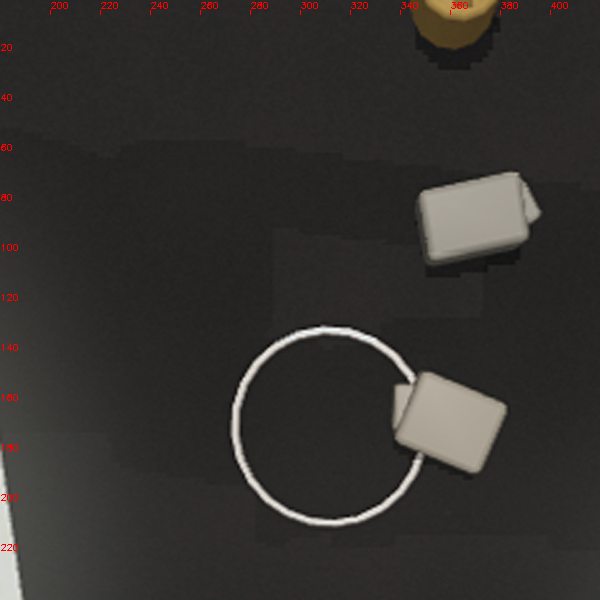

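```bash
python3 - <<'E'
from h import *
for n,p in(('D',[(425,373),(505,405),(474,473),(397,435)]),('E',[(420,190),(518,173),(528,237),(430,262)])): print(n);quad('w4.png',p,83,180,0,2.5)
l=ray('w4.png',180+235/2.5,428/2.5,60);t=ray('w4.png',180+328/2.5,330/2.5,60);b=ray('w4.png',180+328/2.5,522/2.5,60)
print(l,(t+b)/2)
plan([581,17,125],156.6); plan([581,81,125],-1)
E
```

```text
D
c [581.2  17.2] [(np.float64(31.5), np.float64(-23.1)), (np.float64(25.4), np.float64(-113.2))]
E
c [587.2  87.2] [(np.float64(34.3), np.float64(11.8)), (np.float64(22.3), np.float64(-79.0))]
[499.92851285  13.09905101  60.        ] [536.05216511  13.1753343   60.        ]
t 21.68 at [545.9 -34.6 256.8] [1.7998e+02 1.0000e-02 9.0210e+01] n 7
{"offset":[[0.0074,0.005,0.0188],[0.0064,0.0062,0.0188],[0.0053,0.0071,0.0188],[0.0041,0.0079,0.0188],[0.0027,0.0085,0.0188]],"rotation":[[0.0,0.0,-9.48],[0.0,0.0,-9.48],[0.0,0.0,-9.48],[0.0,0.0,-9.48],[0.0,0.0,-9.48]]}
{"offset":[[0.0013,0.0088,0.0188],[-0.0002,0.0089,0.0188]],"rotation":[[0.0,0.0,-9.48],[0.0,0.0,-9.48]]}
t 21.68 at [545.9 -34.6 256.8] [1.7998e+02 1.0000e-02 9.0210e+01] n 9
{"offset":[[0.0128,0.0039,0.0146],[0.0133,0.0016,0.0146],[0.0134,-0.0008,0.0146],[0.0131,-0.0031,0.0146],[0.0123,-0.0053,0.0146]],"rotation":[[0.0,-0.0,10.13],[0.0,-0.0,10.13],[0.0,-0.0,10.13],[0.0,-0.0,10.13],[0.0,-0.0,10.13]]}
{"offset":[[0.0112,-0.0074,0.0146],[0.0097,-0.0093,0.0146],[0.0079,-0.0108,0.0146],[0.0059,-0.0121,0.0146]],"rotation":[[0.0,-0.0,10.13],[0.0,-0.0,10.13],[0.0,-0.0,10.13],[0.0,-0.0,10.13]]}
```

```bash
python3 -m creep '{"offset":[[0.0075,0.005,0.019],[0.0065,0.006,0.019],[0.005,0.007,0.019],[0.004,0.008,0.019],[0.003,0.0085,0.019]],"rotation":[[0,0,-9.5],[0,0,-9.5],[0,0,-9.5],[0,0,-9.5],[0,0,-9.5]]}' 0.45
python3 -m creep '{"offset":[[0.001,0.009,0.019],[0,0.009,0.019],[0,0,0]],"rotation":[[0,0,-9.5],[0,0,-9.5],[0,0,0]]}'
python3 -c "
from h import *
plan([581.3,17.2,64],156.6)"
```

```text
time_s: 22.3
ee_pos: [569.9, -0.3, 161.6]
ee_rot: [180.0, 0.0, 137.8]
force: [-0.4, -0.3, -1.0]
gripper_width: 50.0
time_s: 22.68
ee_pos: [579.3, 15.0, 122.8]
ee_rot: [-179.9, -0.1, 156.4]
force: [-0.3, -0.4, 0.2]
gripper_width: 50.3
t 22.68 at [579.3  15.  122.8] [-1.7992e+02 -1.4000e-01  1.5638e+02] n 2
{"offset":[[-0.0005,0.0015,0.0294],[-0.0005,0.0014,0.0294]],"rotation":[[-0.04,-0.07,-0.11],[-0.04,-0.07,-0.11]]}
```

```bash
python3 -m creep '{"offset":[[-0.0005,0.002,0.027],[0,0,0.022],[0,0,0.011],[0,0,0]],"rotation":[[0,0,0],[0,0,0],[0,0,0],[0,0,0]]}'
python3 -m creep '{"offset":[[0,0,0],[0,0,0],[0,0,0],[0,0,0]],"rotation":[[0,0,0],[0,0,0],[0,0,0],[0,0,0]]}' 1 25
python3 -m creep '{"offset":[[0,0,-0.03],[0,0,-0.045],[0,0,-0.045],[0,0,0]],"rotation":[[0,0,0],[0,0,0],[0,0,0],[0,0,0]]}'
python3 -c "
from h import *
plan([408,-370,185],96.5)"
```

```text
time_s: 23.18
ee_pos: [581.6, 17.0, 63.9]
ee_rot: [-180.0, -0.0, 156.4]
force: [-0.4, -0.2, 0.0]
gripper_width: 49.8
time_s: 23.68
ee_pos: [582.2, 17.6, 64.4]
ee_rot: [180.0, 0.1, 156.5]
force: [-0.0, -0.5, 2.9]
gripper_width: 27.8
time_s: 24.18
ee_pos: [584.0, 17.8, 187.4]
ee_rot: [179.8, 0.4, 156.5]
force: [0.5, -0.2, -1.1]
gripper_width: 27.9
t 24.18 at [584.   17.8 187.4] [179.8    0.42 156.55] n 8
{"offset":[[0.0009,-0.0532,0.0001],[-0.0061,-0.0529,0.0002],[-0.0129,-0.0516,0.0002],[-0.0196,-0.0495,0.0002],[-0.0259,-0.0465,0.0003]],"rotation":[[0.05,0.03,7.51],[0.05,0.03,7.51],[0.05,0.03,7.51],[0.05,0.03,7.51],[0.05,0.03,7.51]]}
{"offset":[[-0.0317,-0.0428,0.0003],[-0.037,-0.0382,0.0003],[-0.0417,-0.0331,0.0003]],"rotation":[[0.05,0.03,7.51],[0.05,0.03,7.51],[0.05,0.03,7.51]]}
```

```bash
python3 -m creep '{"offset":[[0.001,-0.053,0],[-0.006,-0.053,0],[-0.013,-0.052,0],[-0.020,-0.049,0],[-0.026,-0.046,0]],"rotation":[[0,0,7.5],[0,0,7.5],[0,0,7.5],[0,0,7.5],[0,0,7.5]]}'
python3 -m creep '{"offset":[[-0.032,-0.043,0],[-0.037,-0.038,0],[-0.042,-0.033,0],[0,0,0],[0,0,0.03]],"rotation":[[0,0,7.5],[0,0,7.5],[0,0,7.5],[0,0,0],[0,0,0]]}'
python3 -m creep '{"offset":[[0,0,0.04],[0,0,0.045],[0,0,0.015],[0,0,0]],"rotation":[[0,0,0],[0,0,0],[0,0,0],[0,0,0]]}'
python3 -m creep '{"offset":[[0,0,0],[0,0,0],[0,0,0],[0,0,-0.05],[0,0,-0.06]],"rotation":[[0,0,0],[0,0,0],[0,0,0],[0,0,0],[0,0,0]]}' 0.45
python3 -c "
from h import *
pic('side','d10.png');crop('d10.png','d10c.png',220,220,380,480,2.2);plan([587,87,185],11)"
```

```text
time_s: 24.8
ee_pos: [471.1, -225.6, 182.1]
ee_rot: [-179.9, -0.1, 118.8]
force: [0.3, -0.1, -1.1]
gripper_width: 27.6
time_s: 25.42
ee_pos: [407.7, -371.3, 153.9]
ee_rot: [179.9, 0.1, 96.5]
force: [-0.1, -0.2, -0.9]
gripper_width: 27.7
time_s: 25.92
ee_pos: [407.0, -369.7, 52.8]
ee_rot: [-179.9, -0.1, 96.6]
force: [-0.4, 0.4, -1.3]
gripper_width: 27.7
time_s: 26.55
ee_pos: [406.5, -370.2, 164.3]
ee_rot: [-179.9, -0.1, 96.5]
force: [1.1, -1.0, -0.8]
gripper_width: 50.6
t 26.6 at [ 410.2 -373.6  173.7] [179.45   0.64  96.54] n 9
{"offset":[[0.0486,0.0254,-0.0016],[0.0521,0.017,-0.0016],[0.0542,0.0081,-0.0016],[0.0548,-0.0009,-0.0016],[0.0539,-0.01,-0.0016]],"rotation":[[0.1,0.01,9.5],[0.1,0.01,9.5],[0.1,0.01,9.5],[0.1,0.01,9.5],[0.1,0.01,9.5]]}
{"offset":[[0.0515,-0.0187,-0.0015],[0.0477,-0.027,-0.0015],[0.0426,-0.0345,-0.0014],[0.0363,-0.0411,-0.0013]],"rotation":[[0.1,0.01,9.5],[0.1,0.01,9.5],[0.1,0.01,9.5],[0.1,0.01,9.5]]}
```

View pics/d10c.png

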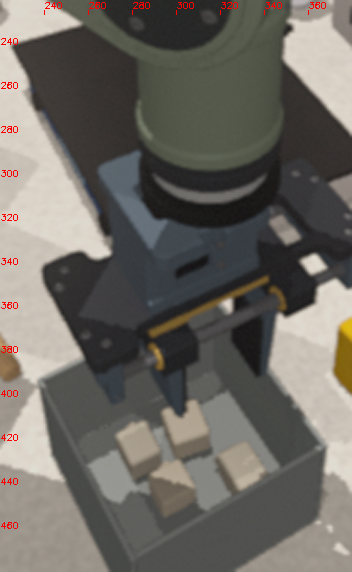

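Four chips are in. Chip E is next.

```bash
python3 -m creep '{"offset":[[0.0485,0.025,-0.002],[0.052,0.017,-0.002],[0.054,0.008,-0.002],[0.055,-0.001,-0.002],[0.054,-0.010,-0.002]],"rotation":[[0,0,9.5],[0,0,9.5],[0,0,9.5],[0,0,9.5],[0,0,9.5]]}'
python3 -m creep '{"offset":[[0.0515,-0.019,0],[0.048,-0.027,0.01],[0.0425,-0.0345,0.02],[0.036,-0.041,0.02],[0,0,0]],"rotation":[[0,0,9.5],[0,0,9.5],[0,0,9.5],[0,0,9.5],[0,0,0]]}'
python3 -c "
from h import *
plan([587,87,64],11)"
```

```text
time_s: 27.22
ee_pos: [505.4, -113.3, 174.2]
ee_rot: [179.9, -0.0, 48.7]
force: [0.6, 0.1, 0.6]
gripper_width: 50.3
time_s: 27.85
ee_pos: [582.8, 93.0, 122.0]
ee_rot: [-180.0, 0.1, 11.3]
force: [-0.2, -0.5, -0.5]
gripper_width: 50.4
t 27.85 at [582.8  93.  122. ] [-1.7996e+02  1.1000e-01  1.1300e+01] n 2
{"offset":[[0.0015,0.0034,0.029],[0.0015,0.0034,0.029]],"rotation":[[-0.02,0.06,0.15],[-0.02,0.06,0.15]]}
```

```bash
python3 -m creep '{"offset":[[0.003,0.007,0.014],[0,0,0.020],[0,0,0.016],[0,0,0.008],[0,0,0]],"rotation":[[0,0,0],[0,0,0],[0,0,0],[0,0,0],[0,0,0]]}'
python3 -m creep '{"offset":[[0,0,0],[0,0,0],[0,0,0],[0,0,0],[0,0,0]],"rotation":[[0,0,0],[0,0,0],[0,0,0],[0,0,0],[0,0,0]]}' 1 25
python3 -m creep '{"offset":[[0,0,-0.03],[0,0,-0.045],[0,0,-0.045],[0,0,0]],"rotation":[[0,0,0],[0,0,0],[0,0,0],[0,0,0]]}'
python3 -c "
from h import *
plan([385,-340,190],70)"
```

```text
time_s: 28.48
ee_pos: [586.9, 83.1, 65.2]
ee_rot: [-180.0, 0.0, 11.0]
force: [0.6, -0.5, 0.8]
gripper_width: 49.9
time_s: 29.1
ee_pos: [587.4, 84.0, 66.2]
ee_rot: [-180.0, -0.1, 11.1]
force: [0.1, 1.0, 3.9]
gripper_width: 24.1
time_s: 29.6
ee_pos: [589.3, 83.9, 189.4]
ee_rot: [180.0, -0.5, 11.0]
force: [0.0, 0.1, -0.9]
gripper_width: 23.9
t 29.6 at [589.3  83.9 189.4] [179.96  -0.46  11.05] n 9
{"offset":[[-0.0313,0.0419,-0.0003],[-0.0359,0.038,-0.0003],[-0.04,0.0337,-0.0003],[-0.0436,0.0289,-0.0003],[-0.0466,0.0237,-0.0002]],"rotation":[[0.03,-0.04,-6.55],[0.03,-0.04,-6.55],[0.03,-0.04,-6.55],[0.03,-0.04,-6.55],[0.03,-0.04,-6.55]]}
{"offset":[[-0.049,0.0183,-0.0002],[-0.0507,0.0126,-0.0002],[-0.0518,0.0067,-0.0001],[-0.0523,0.0007,-0.0001]],"rotation":[[0.03,-0.04,-6.55],[0.03,-0.04,-6.55],[0.03,-0.04,-6.55],[0.03,-0.04,-6.55]]}
```

```bash
python3 -m creep '{"offset":[[-0.031,0.042,0],[-0.036,0.038,0],[-0.040,0.034,0],[-0.044,0.029,0],[-0.047,0.024,0]],"rotation":[[0,0,-6.5],[0,0,-6.5],[0,0,-6.5],[0,0,-6.5],[0,0,-6.5]]}'
python3 -m creep '{"offset":[[-0.049,0.018,0],[-0.051,0.013,0],[-0.052,0.007,0],[-0.052,0.001,0],[0,0,0]],"rotation":[[0,0,-6.5],[0,0,-6.5],[0,0,-6.5],[0,0,-6.5],[0,0,0]]}'
python3 -c "
from h import *
plan([373,-367,65],80)"
```

```text
time_s: 30.22
ee_pos: [471.2, -153.8, 184.1]
ee_rot: [-179.9, 0.1, 43.8]
force: [0.0, -1.2, 0.1]
gripper_width: 24.1
time_s: 30.85
ee_pos: [379.4, -343.0, 183.9]
ee_rot: [-179.8, -0.0, 69.3]
force: [0.5, 0.9, 0.1]
gripper_width: 23.7
t 30.85 at [ 379.4 -343.   183.9] [-1.7984e+02 -2.0000e-02  6.9270e+01] n 3
{"offset":[[-0.0083,0.0009,0.0396],[-0.0083,0.0004,0.0396],[-0.0083,-0.0002,0.0396]],"rotation":[[-0.05,-0.01,-3.58],[-0.05,-0.01,-3.58],[-0.05,-0.01,-3.58]]}
```

```bash
python3 -m creep '{"offset":[[-0.008,0.001,0.040],[-0.008,0,0.040],[-0.008,0,0.035],[0,0,0]],"rotation":[[0,0,-3.6],[0,0,-3.6],[0,0,-3.6],[0,0,0]]}'
python3 -m creep '{"offset":[[0,0,0],[0,0,0],[0,0,0],[0,0,-0.05],[0,0,-0.06]],"rotation":[[0,0,0],[0,0,0],[0,0,0],[0,0,0],[0,0,0]]}' 0.4
python3 -m creep '{"offset":[[0.06,0,-0.03],[0.06,0,-0.02],[0.06,0,0],[0.06,0,0],[0.06,0,0]],"rotation":[[0,0,0],[0,0,0],[0,0,0],[0,0,0],[0,0,0]]}' 0.1
python3 -c "
from h import *
pic('side','d11.png');pic('scene','s11.png');crop('s11.png','s11c.png',210,130,420,400,2.2);print(env.state()['ee_pos'],env.state()['ee_rot'])"
```

```text
time_s: 31.35
ee_pos: [373.9, -361.6, 67.6]
ee_rot: [-179.6, -0.3, 80.3]
force: [-0.1, -0.1, 0.1]
gripper_width: 23.4
time_s: 31.98
ee_pos: [375.1, -363.7, 181.6]
ee_rot: [-179.9, -0.1, 80.3]
force: [0.3, -1.2, -0.2]
gripper_width: 54.8
time_s: 32.6
ee_pos: [425.2, -71.4, 229.3]
ee_rot: [179.9, -0.0, 80.3]
force: [1.1, -0.1, -0.1]
gripper_width: 82.0
[425.39882532 -68.39063917 229.15926881] [ 1.79918303e+02 -1.32807604e-01  8.07512090e+01]
```

View pics/d11.png

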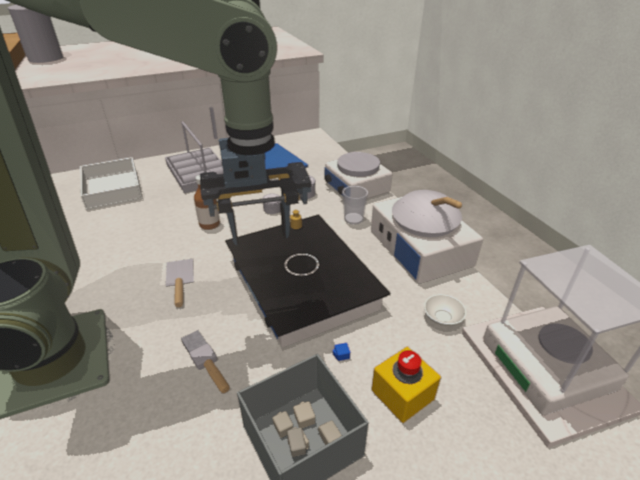

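View pics/s11c.png

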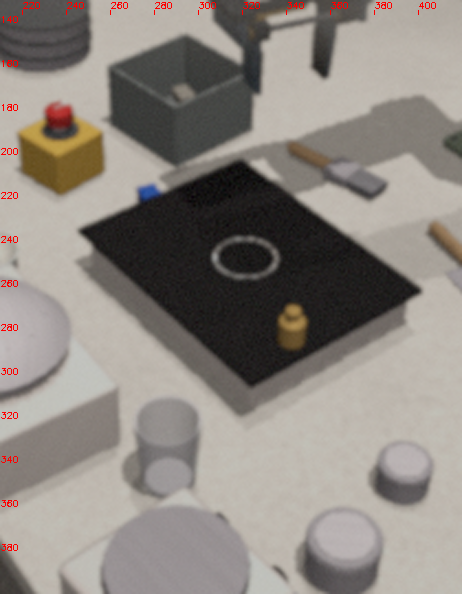

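```bash
python3 - <<'E'
from h import *
crop('d11.png','d11c.png',230,345,380,480,5)
print(proj('w3.png',[576,352,38]))
plan([450,280,250],85)
E
```

```text
[ 413.94956912 -375.43730955]
t 32.7 at [425.4 -68.4 229.2] [ 1.7992e+02 -1.3000e-01  8.0750e+01] n 7
{"offset":[[0.0497,-0.0045,-0.0029],[0.0497,-0.004,-0.0029],[0.0498,-0.0035,-0.0029],[0.0498,-0.0029,-0.0029],[0.0498,-0.0024,-0.0029]],"rotation":[[0.01,-0.02,-0.61],[0.01,-0.02,-0.61],[0.01,-0.02,-0.61],[0.01,-0.02,-0.61],[0.01,-0.02,-0.61]]}
{"offset":[[0.0499,-0.0019,-0.0029],[0.0499,-0.0014,-0.003]],"rotation":[[0.01,-0.02,-0.61],[0.01,-0.02,-0.61]]}
```

View pics/d11c.png

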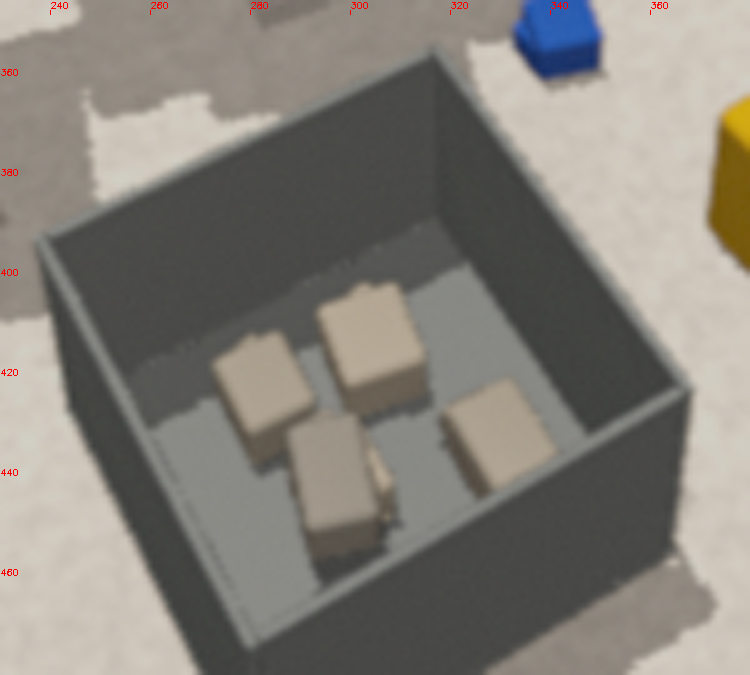

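All five chips are in the bin, one resting on another. Now I'll view the tins.

```bash
python3 -m creep '{"offset":[[0.055,0.017,0],[0.055,0.017,0],[0.055,0.017,0],[0.055,0.017,0],[0.055,0.017,0]],"rotation":[[0,0,0],[0,0,0],[0,0,0],[0,0,0],[0,0,0]]}' 0
python3 -m creep '{"offset":[[0.02,0.013,0],[0,0,0],[0,0,0]],"rotation":[[0,0,0],[0,0,0],[0,0,0]]}'
python3 -c "
from h import *
pic('wrist','w5.png');print(env.state()['ee_pos'])"
```

```text
time_s: 33.33
ee_pos: [556.0, 184.5, 229.0]
ee_rot: [179.9, -0.0, 80.3]
force: [0.4, 0.4, -0.4]
gripper_width: 91.2
time_s: 33.7
ee_pos: [570.7, 199.9, 228.5]
ee_rot: [-180.0, 0.0, 80.3]
force: [0.6, 0.3, 0.0]
gripper_width: 91.5
[570.67275096 199.78264601 228.69292102]
```

View pics/w5.png

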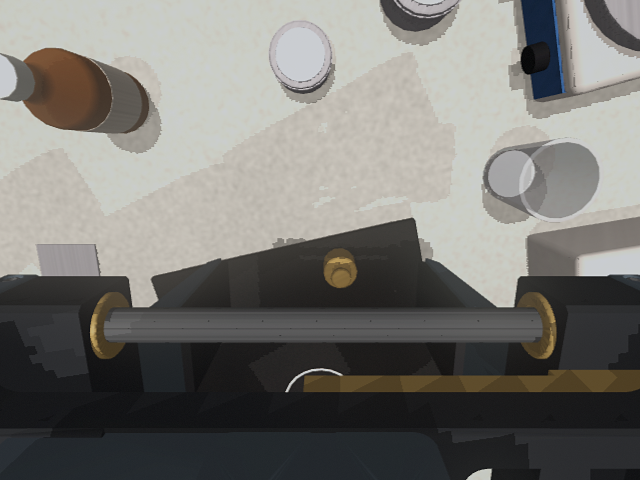

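```bash
python3 - <<'E'
from h import *
crop('w5.png','w5c.png',250,5,350,115,5)
E
```

```text
(no output)
```

View pics/w5c.png

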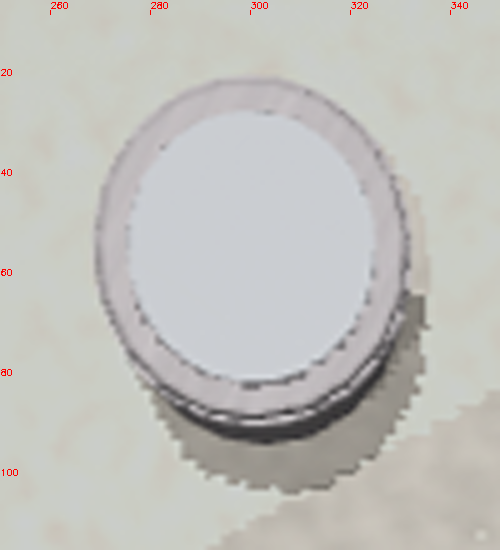

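```bash
python3 - <<'E'
from h import *
c=lambda x,y:ray('w5.png',250+x/5,5+y/5,38)
l,r,t,b=c(97,245),c(408,250),c(250,78),c(253,420)
print(l,r,t,b,np.linalg.norm(l-r),np.linalg.norm(t-b),(l+r)/2,(t+b)/2, 'inner',(c(130,246)+c(375,246))/2,(c(252,110)+c(252,382))/2)
print('weight',ray('w5.png',340,270,98))
q=(t+b)/2
plan([q[0],q[1],80],90)
E
```

```text
[549.24609276 354.47758363  38.        ] [603.48483238 344.42304877  38.        ] [580.84071517 376.02559152  38.        ] [571.23914187 321.32233238  38.        ] 55.16280039452835 55.53950639499563 [576.36546257 349.4503162   38.        ] [576.03992852 348.67396195  38.        ] inner [576.40219341 349.69101703  38.        ] [576.24939851 349.34749346  38.        ]
weight [580.01008739 165.35669894  98.        ]
t 33.75 at [570.7 199.8 228.7] [-1.7999e+02  2.0000e-02  8.0280e+01] n 4
{"offset":[[0.0369,-0.005,0.0372],[0.0371,-0.0034,0.0372],[0.0372,-0.0018,0.0372],[0.0372,-0.0002,0.0372]],"rotation":[[-0.0,0.01,-2.43],[-0.0,0.01,-2.43],[-0.0,0.01,-2.43],[-0.0,0.01,-2.43]]}
```

```bash
python3 -m creep '{"offset":[[0.037,-0.005,0.037],[0.037,-0.0035,0.037],[0.037,-0.002,0.037],[0.037,0,0.037],[0,0,0]],"rotation":[[0,0,-2.4],[0,0,-2.4],[0,0,-2.4],[0,0,-2.5],[0,0,0]]}' 0
python3 -c "
from h import *
plan([576.2,349.3,10],90)"
```

```text
time_s: 34.38
ee_pos: [574.1, 349.5, 77.2]
ee_rot: [-179.7, 0.2, 90.1]
force: [0.2, -1.0, -0.4]
gripper_width: 91.3
t 34.38 at [574.1 349.5  77.2] [-1.7968e+02  1.7000e-01  9.0130e+01] n 2
{"offset":[[0.0,0.0012,0.0336],[-0.0,0.0011,0.0336]],"rotation":[[-0.16,0.08,0.07],[-0.16,0.08,0.07]]}
```

```bash
python3 -m creep '{"offset":[[0,0.001,0.030],[0,0,0.025],[0,0,0.013],[0,0,0]],"rotation":[[0,0,0],[0,0,0],[0,0,0],[0,0,0]]}'
python3 -m creep '{"offset":[[0,0,0],[0,0,0],[0,0,0],[0,0,0],[0,0,0]],"rotation":[[0,0,0],[0,0,0],[0,0,0],[0,0,0],[0,0,0]]}' 1 40
```

```text
time_s: 34.88
ee_pos: [577.5, 348.5, 12.8]
ee_rot: [-180.0, 0.0, 90.0]
force: [0.6, -0.1, 0.8]
gripper_width: 91.3
time_s: 35.5
ee_pos: [576.9, 349.7, 12.7]
ee_rot: [-180.0, -0.0, 90.0]
force: [-2.4, -0.6, 3.0]
gripper_width: 55.3
```

```bash
python3 -m creep '{"offset":[[0,0,-0.03],[0,-0.01,-0.045],[0,-0.025,-0.045],[-0.02,-0.025,-0.01],[-0.045,-0.01,0]],"rotation":[[0,0,0],[0,0,0],[0,0,0],[0,0,0],[0,0,0]]}'
python3 -m creep '{"offset":[[-0.05,0,0],[-0.05,0,0],[-0.05,0,0],[-0.05,0,0],[-0.03,0.01,0]],"rotation":[[0,0,0],[0,0,0],[0,0,0],[0,0,0],[0,0,0]]}'
python3 -c "
from h import *
pic('side','d12.png');crop('d12.png','d12c.png',200,130,400,330,3);plan([536.5,13,110],90)"
```

```text
time_s: 36.12
ee_pos: [506.8, 285.3, 143.1]
ee_rot: [179.9, -0.1, 90.2]
force: [0.6, -0.9, -2.9]
gripper_width: 55.4
time_s: 36.75
ee_pos: [516.6, 52.3, 141.8]
ee_rot: [-179.9, 0.0, 90.0]
force: [1.0, 0.7, -2.3]
gripper_width: 55.5
t 36.8 at [518.6  49.5 142. ] [179.93   0.2   89.93] n 1
{"offset":[[-0.0363,0.0179,0.0321]],"rotation":[[0.07,0.2,-0.07]]}
```

View pics/d12c.png

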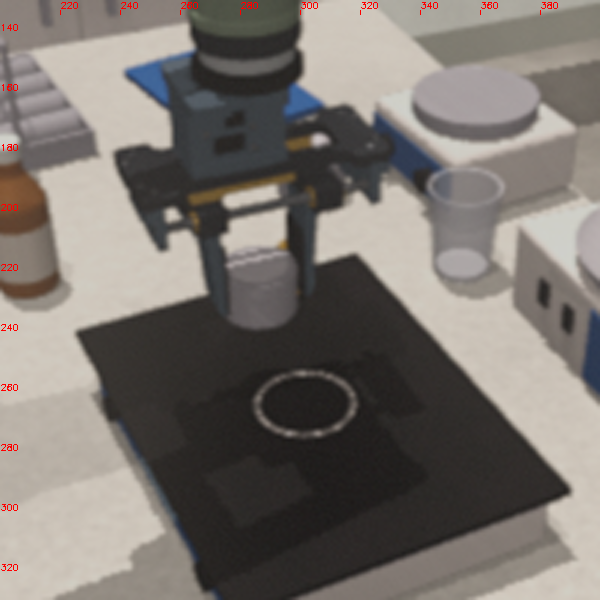

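The tin is held upright. I'll centre it over the ring and lower it.

```bash
python3 -m creep '{"offset":[[-0.018,0.009,0.016],[-0.018,0.009,0.016],[0,0,0.01],[0,0,0],[0,0,0]],"rotation":[[0,0,0],[0,0,0],[0,0,0],[0,0,0],[0,0,0]]}'
python3 -c "
from h import *
plan([536.5,13,75],90)"
```

```text
time_s: 37.42
ee_pos: [535.7, 19.1, 100.4]
ee_rot: [180.0, -0.0, 90.1]
force: [-1.1, -0.3, -2.4]
gripper_width: 55.6
t 37.42 at [535.7  19.1 100.4] [ 1.800e+02 -1.000e-02  9.009e+01] n 1
{"offset":[[-0.0061,0.0008,0.0254]],"rotation":[[0.0,-0.01,0.09]]}
```

```bash
python3 -m creep '{"offset":[[-0.0065,0.001,0.013],[0,0,0.01],[0,0,0],[0,0,0]],"rotation":[[0,0,0],[0,0,0],[0,0,0],[0,0,0]]}'
python3 -c "
from h import *
plan([536.5,13,73],90);pic('side','d13.png');crop('d13.png','d13c.png',250,200,350,300,5)"
```

```text
time_s: 37.92
ee_pos: [536.7, 12.1, 77.4]
ee_rot: [180.0, -0.0, 90.0]
force: [-0.1, -0.2, -2.1]
gripper_width: 55.0
t 37.92 at [536.7  12.1  77.4] [ 1.7999e+02 -1.0000e-02  9.0050e+01] n 1
{"offset":[[0.0009,-0.0002,0.0044]],"rotation":[[0.01,-0.01,0.05]]}
```

View pics/d13c.png

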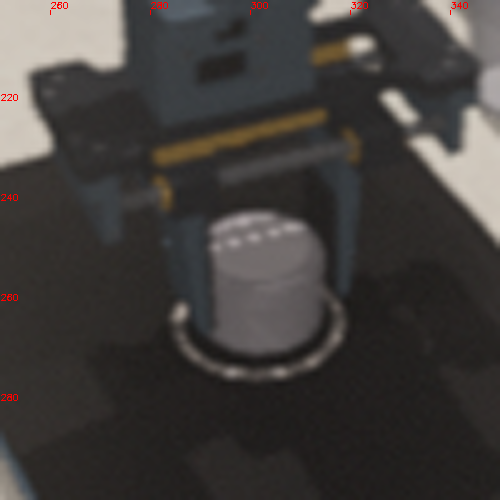

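```bash
python3 -m creep '{"offset":[[0.0005,0,0.002],[0,0,0.0015],[0,0,0.001],[0,0,0]],"rotation":[[0,0,0],[0,0,0],[0,0,0],[0,0,0]]}'
```

```text
time_s: 38.48
ee_pos: [536.6, 12.6, 72.9]
ee_rot: [180.0, -0.0, 90.0]
force: [-0.2, 0.1, -2.6]
gripper_width: 55.6
```

```bash
python3 -m creep '{"offset":[[0,0,0.001],[0,0,0],[0,0,0.0005],[0,0,0]],"rotation":[[0,0,0],[0,0,0],[0,0,0],[0,0,0]]}'
```

```text
time_s: 38.98
ee_pos: [536.7, 12.6, 72.7]
ee_rot: [180.0, -0.0, 90.0]
force: [-3.3, -0.8, 7.6]
gripper_width: 55.4
```

In contact. I'll open, lift and look.

```bash
python3 -m creep '{"offset":[[0,0,-0.0005],[0,0,0],[0,0,0],[0,0,0]],"rotation":[[0,0,0],[0,0,0],[0,0,0],[0,0,0]]}' 0
python3 -m creep '{"offset":[[0,0,-0.04],[0,0,-0.05],[-0.05,0,-0.05],[-0.05,0,-0.02],[-0.03,0,0]],"rotation":[[0,0,0],[0,0,0],[0,0,0],[0,0,0],[0,0,0]]}'
python3 -m creep '{"offset":[[0,0,0]],"rotation":[[0,0,0]]}'
python3 -c "
from h import *
pic('wrist','w6.png');crop('w6.png','w6c.png',200,0,440,200,3.2);print(env.state()['ee_pos'])"
```

```text
time_s: 39.48
ee_pos: [536.6, 12.6, 71.7]
ee_rot: [-180.0, -0.0, 90.0]
force: [0.6, 0.1, 0.5]
gripper_width: 90.3
time_s: 40.1
ee_pos: [537.7, -113.8, 228.3]
ee_rot: [179.7, 0.1, 90.0]
force: [-0.3, 0.9, -0.4]
gripper_width: 91.5
time_s: 40.22
ee_pos: [536.6, -113.3, 226.1]
ee_rot: [180.0, 0.0, 89.9]
force: [-0.6, -0.4, 1.5]
gripper_width: 91.4
[ 536.48317195 -111.99142419  225.73329441]
```

View pics/w6c.png

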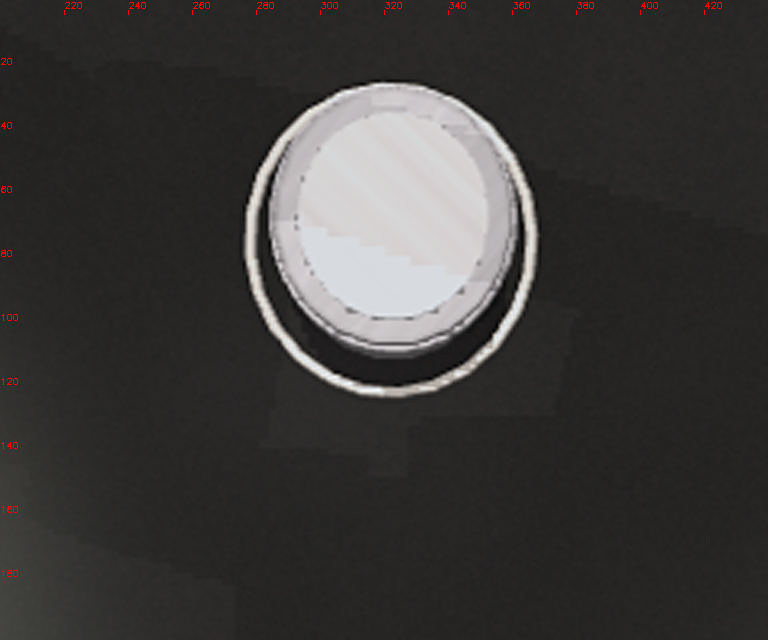

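```bash
python3 - <<'E'
from h import *
c=lambda x,y,z:ray('w6.png',200+x/3.2,y/3.2,z)
print('tin',(c(271,220,98)+c(516,220,98))/2,(c(393,83,98)+c(393,347,98))/2, 'inner',(c(298,215,98)+c(488,215,98))/2,(c(393,111,98)+c(393,320,98))/2)
print('ring',(c(250,240,60)+c(533,240,60))/2, c(393,392,60)+[0,36,0])
# ring bottom outer y and predicted center
plan([593.8,-335,140],120)
E
```

```text
tin [537.27985617  11.76059689  98.        ] [537.16511728  12.11848287  98.        ] inner [537.16582487  12.82672381  98.        ] [537.16532844  12.27631627  98.        ]
ring [536.77082878  14.07627647  60.        ] [537.11317847  12.12239307  60.        ]
t 40.27 at [ 536.5 -112.   225.7] [-1.7997e+02 -5.0000e-02  8.9940e+01] n 5
{"offset":[[-0.0446,0.0115,0.0171],[-0.0456,0.0068,0.0171],[-0.046,0.002,0.0171],[-0.046,-0.0029,0.0171],[-0.0454,-0.0077,0.0171]],"rotation":[[-0.0,-0.01,-6.01],[-0.0,-0.01,-6.01],[-0.0,-0.01,-6.01],[-0.0,-0.01,-6.01],[-0.0,-0.01,-6.01]]}
```

The tin is centred on the ring to about 1 mm. Next I'll take a wrist view of the stop before gripping it.

```bash
python3 -c "
from h import *
plan([478,-400,235],30)"
```

```text
t 40.27 at [ 536.5 -112.   225.7] [-1.7997e+02 -5.0000e-02  8.9940e+01] n 6
{"offset":[[-0.048,-0.0097,-0.0016],[-0.049,-0.0012,-0.0016],[-0.0484,0.0073,-0.0016],[-0.0464,0.0156,-0.0016],[-0.043,0.0234,-0.0016]],"rotation":[[-0.01,-0.0,9.99],[-0.01,-0.0,9.99],[-0.01,-0.0,9.99],[-0.01,-0.0,9.99],[-0.01,-0.0,9.99]]}
{"offset":[[-0.0383,0.0305,-0.0016]],"rotation":[[-0.01,-0.0,9.99]]}
```

```bash
python3 -m creep '{"offset":[[-0.048,-0.010,-0.002],[-0.049,-0.001,-0.002],[-0.048,0.007,-0.002],[-0.046,0.016,-0.002],[-0.043,0.023,-0.002]],"rotation":[[0,0,10],[0,0,10],[0,0,10],[0,0,10],[0,0,10]]}' 0.2
python3 -m creep '{"offset":[[-0.038,0.030,0],[0,0,0],[0,0,0]],"rotation":[[0,0,10],[0,0,0],[0,0,0]]}'
python3 -c "
from h import *
pic('wrist','w7.png');print(env.state()['ee_pos'],proj('w7.png',[593,-334,108]))"
```

```text
time_s: 40.9
ee_pos: [488.7, -350.7, 235.6]
ee_rot: [-179.9, -0.0, 39.8]
force: [0.4, -0.7, 0.0]
gripper_width: 72.8
time_s: 41.28
ee_pos: [479.1, -396.7, 235.4]
ee_rot: [-179.9, -0.0, 30.2]
force: [-0.6, 0.0, -0.3]
gripper_width: 72.8
[ 479.20245485 -396.45876617  235.68505353] [326.97623761  61.83216055]
```

View pics/w7.png

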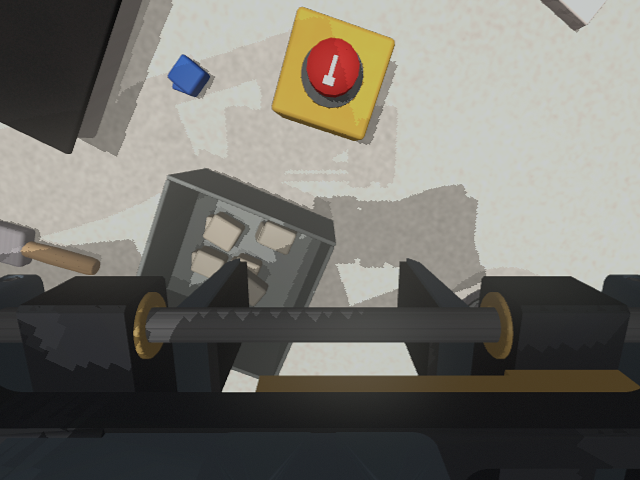

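The red head is centred at about (333,66), with the arrow stem from (337,52) to (331,80).

```bash
python3 - <<'E'
from h import *
crop('w7.png','w7c.png',265,0,405,145,5)
E
```

```text
(no output)
```

View pics/w7c.png

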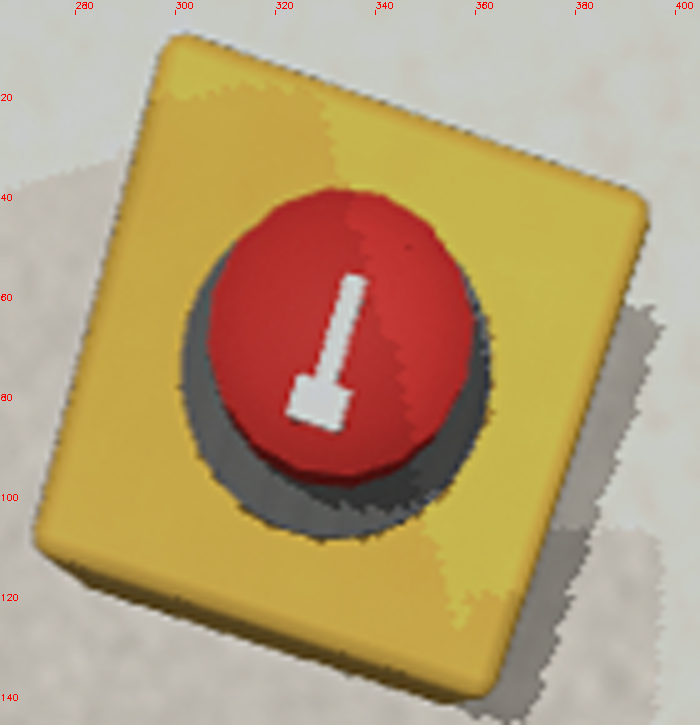

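```bash
python3 - <<'E'
from h import *
c=lambda x,y,z:ray('w7.png',265+x/5,y/5,z)
print('head',(c(208,328,104)+c(474,325,104))/2, np.linalg.norm(c(208,328,104)-c(474,325,104)), c(341,332,106))
P=[c(*p,70) for p in((175,35),(650,198),(483,698),(35,543))]; print('box',np.mean(P,0),P[1]-P[0])
a=c(354,278,108)-c(316,415,108); print('arrow',a,np.degrees(np.arctan2(a[1],a[0])))
plan([592,-337,150],45)
E
```

```text
head [ 594.00104295 -338.83233824  104.        ] 39.724685452978356 [ 592.99480363 -339.37760714  106.        ]
box [ 593.0070742  -339.35113559   70.        ] [ 18.37913697 -78.79789306   0.        ]
arrow [18.91384026  4.64847313  0.        ] 13.807965975252364
t 41.33 at [ 479.2 -396.5  235.7] [-1.7992e+02 -2.0000e-02  3.0190e+01] n 3
{"offset":[[0.0425,0.0018,0.0286],[0.0421,0.0054,0.0286],[0.0415,0.009,0.0286]],"rotation":[[-0.03,-0.01,-4.94],[-0.03,-0.01,-4.94],[-0.03,-0.01,-4.94]]}
```

```bash
python3 -m creep '{"offset":[[0.0425,0.0015,0.028],[0.042,0.0045,0.028],[0.0425,0.0085,0.028],[0,0,0],[0,0,0]],"rotation":[[0,0,-5],[0,0,-5],[0,0,-5],[0,0,0],[0,0,0]]}' 0.1
python3 -c "
from h import *
plan([593.3,-339,77],45)"
```

```text
time_s: 41.95
ee_pos: [591.4, -335.8, 152.5]
ee_rot: [180.0, 0.0, 45.2]
force: [0.2, -0.3, -0.0]
gripper_width: 82.6
t 41.95 at [ 591.4 -335.8  152.5] [1.800e+02 1.000e-02 4.515e+01] n 2
{"offset":[[-0.0004,0.0018,0.0378],[-0.0004,0.0018,0.0378]],"rotation":[[0.0,0.01,0.08],[0.0,0.01,0.08]]}
```

```bash
python3 -m creep '{"offset":[[-0.001,0.0035,0.030],[0,0,0.025],[0,0,0.012],[0,0,0.006],[0,0,0]],"rotation":[[0,0,0],[0,0,0],[0,0,0],[0,0,0],[0,0,0]]}' 0.1
python3 -c "
from h import *
plan([593.3,-339,77],45)
pic('side','d14.png');crop('d14.png','d14c.png',340,270,480,430,4)"
```

```text
time_s: 42.58
ee_pos: [593.1, -340.5, 79.8]
ee_rot: [179.9, -0.0, 45.0]
force: [-0.5, -0.4, 0.0]
gripper_width: 81.7
t 42.58 at [ 593.1 -340.5   79.8] [ 1.7994e+02 -2.0000e-02  4.5030e+01] n 1
{"offset":[[0.0012,-0.0009,0.0028]],"rotation":[[0.06,-0.02,0.03]]}
```

View pics/d14c.png

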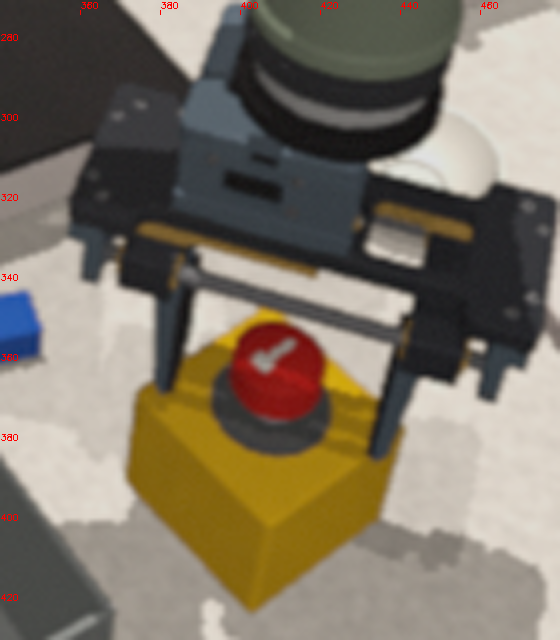

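The head sits between the fingers. I'll close gently and check the forces.

```bash
python3 -m creep '{"offset":[[0.001,-0.001,0.002],[0,0,0],[0,0,0],[0,0,0],[0,0,0]],"rotation":[[0,0,0],[0,0,0],[0,0,0],[0,0,0],[0,0,0]]}' 1 12
python3 -m creep '{"offset":[[0,0,0],[0,0,0]],"rotation":[[0,0,0],[0,0,0]]}'
```

```text
time_s: 43.25
ee_pos: [593.0, -338.8, 77.1]
ee_rot: [180.0, -0.0, 45.0]
force: [0.6, -0.5, 0.3]
gripper_width: 39.4
time_s: 43.5
ee_pos: [593.0, -338.8, 77.1]
ee_rot: [180.0, -0.0, 45.0]
force: [0.9, 0.3, -0.2]
gripper_width: 39.1
```

Centred grip with no side load. I'll turn clockwise (+z in the tool frame) and rise with it.

```bash
python3 -m creep '{"offset":[[0,0,-0.0008],[0,0,-0.0008],[0,0,-0.0008],[0,0,-0.0008],[0,0,0]],"rotation":[[0,0,9],[0,0,9],[0,0,9],[0,0,9],[0,0,0]]}'
python3 -m creep '{"offset":[[0,0,-0.0008],[0,0,-0.0008],[0,0,-0.0008],[0,0,0],[0,0,0]],"rotation":[[0,0,9],[0,0,9],[0,0,7],[0,0,0],[0,0,0]]}'
python3 -c "
from h import *
print(env.state()['torque'],env.state()['force'])"
```

```text
time_s: 44.12
ee_pos: [593.0, -338.7, 80.4]
ee_rot: [-180.0, -0.0, 9.1]
force: [-0.2, -0.2, 1.7]
gripper_width: 39.1
time_s: 44.75
ee_pos: [593.0, -338.6, 82.8]
ee_rot: [-180.0, -0.0, -15.8]
force: [-0.3, 1.2, 1.5]
gripper_width: 39.1
[0.16196704 0.20849262 0.0108256 ] [-0.26726561  1.17417572  1.45118137]
```

```bash
python3 -m creep '{"offset":[[0,0,-0.0002],[0,0,0],[0,0,0],[0,0,0]],"rotation":[[0,0,2],[0,0,2],[0,0,0],[0,0,0]]}'
python3 -c "
from h import *
print(env.state()['torque'],env.state()['force'])"
python3 -m creep '{"offset":[[0,0,0],[0,0,0],[0,0,0],[0,0,0]],"rotation":[[0,0,2],[0,0,2],[0,0,0],[0,0,0]]}'
python3 -c "
from h import *
print(env.state()['torque'],env.state()['force'])"
```

```text
time_s: 45.25
ee_pos: [592.9, -338.6, 83.0]
ee_rot: [-180.0, 0.0, -19.9]
force: [-1.3, 1.5, 3.4]
gripper_width: 39.4
[0.37765074 0.21556583 0.29404453] [-1.28934942  1.54273937  3.43563575]
time_s: 45.75
ee_pos: [592.8, -338.5, 82.8]
ee_rot: [-180.0, 0.0, -24.0]
force: [-1.2, 2.8, 3.5]
gripper_width: 39.4
[0.45128879 0.28851537 0.30592169] [-1.15646808  2.76664188  3.47138849]
```

The torque jumped to 0.3 N m and stayed there, so the end stop is reached and the pads are slipping. I'll release and retreat.

```bash
python3 -m creep '{"offset":[[0,0,0],[0,0,0],[0,0,0],[0,0,0],[0,0,0]],"rotation":[[0,0,0],[0,0,0],[0,0,0],[0,0,0],[0,0,0]]}' 0.1
python3 -m creep '{"offset":[[0,0,-0.03],[0,0,-0.05],[-0.05,0,-0.05],[-0.06,0,-0.02],[-0.04,0,0]],"rotation":[[0,0,0],[0,0,0],[0,0,0],[0,0,0],[0,0,0]]}'
python3 -m creep '{"offset":[[0,0,0],[0,0,0]],"rotation":[[0,0,0],[0,0,0]]}'
python3 -c "
from h import *
pic('wrist','w8.png');pic('side','d15.png');crop('d15.png','d15c.png',200,180,500,480,2);pic('scene','s15.png');print(env.state()['ee_pos'])"
```

```text
time_s: 46.38
ee_pos: [592.9, -338.8, 82.8]
ee_rot: [-180.0, -0.0, -24.0]
force: [0.6, -0.2, 0.0]
gripper_width: 81.5
time_s: 47.0
ee_pos: [460.7, -280.1, 229.1]
ee_rot: [180.0, -0.2, -24.0]
force: [0.2, 0.2, 0.3]
gripper_width: 82.1
time_s: 47.25
ee_pos: [462.5, -280.9, 227.1]
ee_rot: [180.0, -0.1, -24.0]
force: [0.1, -0.3, -0.1]
gripper_width: 82.4
[ 462.71596636 -280.92437292  226.36623531]
```

View pics/w8.png

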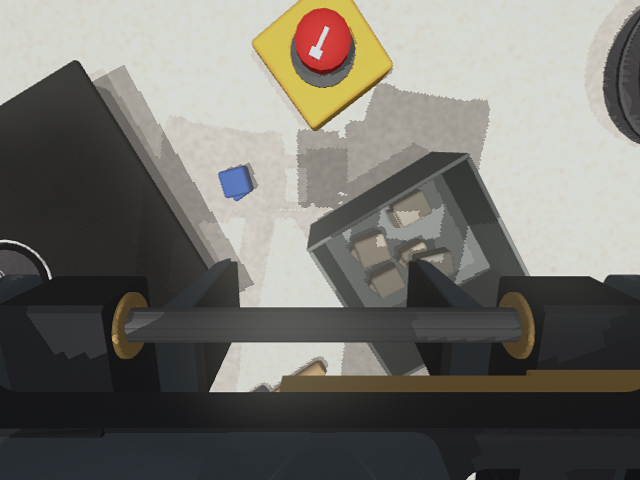

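View pics/d15c.png

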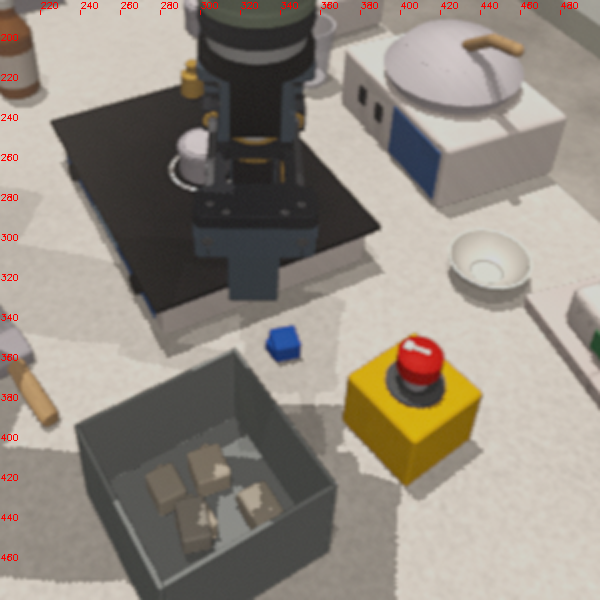

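View pics/s15.png

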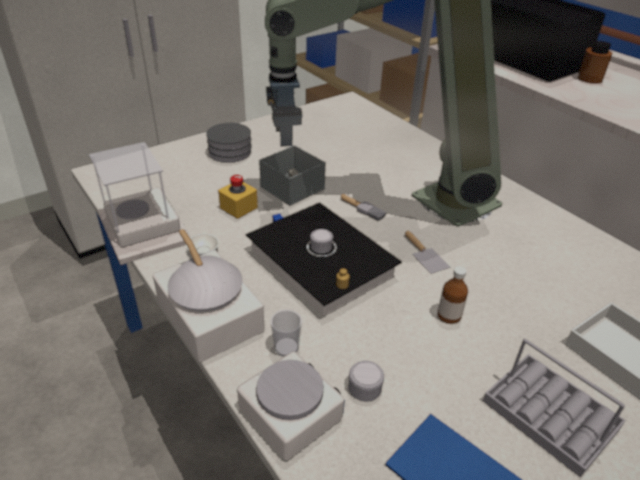

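```bash
python3 - <<'E'
from h import *
a=ray('w8.png',326,29,114)-ray('w8.png',315.5,54,114); print(np.degrees(np.arctan2(a[1],a[0])))
crop('d15.png','d15s.png',370,320,450,430,5); crop('d0.png' if 0 else 'side0.png','d0s.png',370,320,450,430,5)
a=cv2.imread('pics/d0s.png');b=cv2.imread('pics/d15s.png');cv2.imwrite('pics/cmp.png',np.hstack([a,b]))
crop('w8.png','w8c.png',250,0,400,100,5)
E
```

```text
-48.78772252138753
```

View pics/cmp.png

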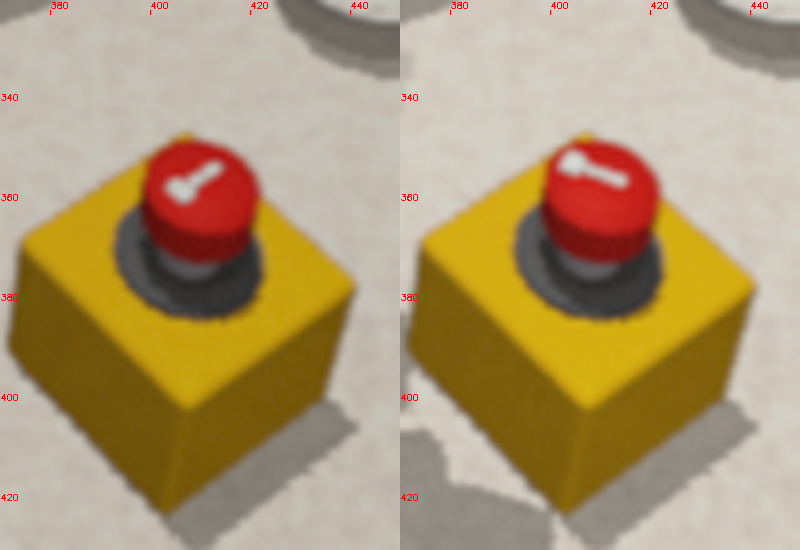

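View pics/w8c.png

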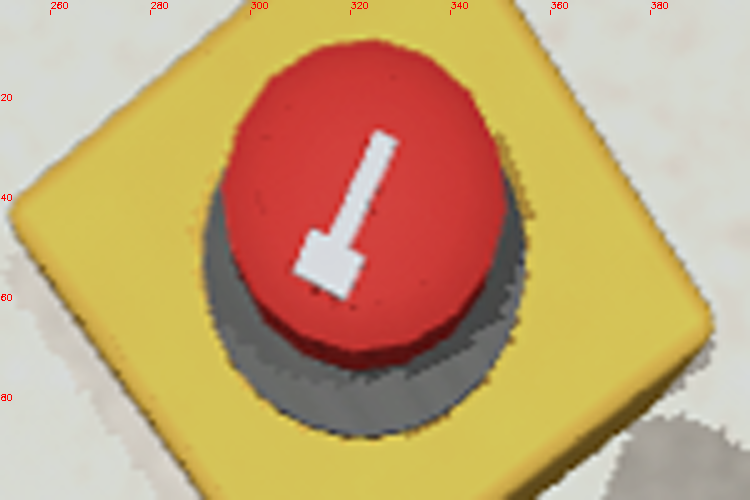

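The arrow turned 62.6° (the full turn is 63°), and the head sits at the same pixels as when it was first up. Handing in.

```bash
python3 -c "
from h import *
print(env.job_done(), env.state()['time_s'])"
```

```text
the job is handed in; nothing more can be done
the job is handed in; nothing more can be done
```

The whole job is done in the order asked and was handed in at about 47 s; `env.job_done()` gives no verdict.

- **Stop pressed:** I pressed the mushroom fully down first, to 108 mm. The side camera showed it down before any chip was moved.
- **Chips:** Five were present and all five are in the waste bin, one resting on another. The last wrist picture shows all five there, and the deck was clear of chips. One had been knocked from about (491, -40) to (482, -76), and I took it from the new spot.
- **Tin:** The 56 mm tin stands upright on the white ring. Its measured centre was (537.2, 12.1) against about (537, 13) for the ring, so it is centred to about 1 mm.
- **Stop turned up:** I then turned the mushroom clockwise until the torque jumped at the end stop. The arrow turned 62.6° of 63°, and in the side view the head sits where it did before pressing.
- **Other things:** The weight, bottle, beaker, dish, blue chip and larger tin showed no movement in the pictures. The gripper was clear of everything at the end.

No last check failed. The scene and side cameras disagreed by up to about 10 mm on the stop's position, so I took that from the wrist camera. One turn row was typed with the wrong sign on the way to the second chip; I corrected it before the grasp.

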